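# Build a kiln setting

## Robot

A 6-joint arm with a two-finger parallel gripper is mounted at the origin on the work surface. World frame = base frame: x ahead of the robot, y to its left, z up, the work surface at z = 0. Lengths are in m, angles in rad, forces in N, time in s.
With the tool pointing down it reaches from about 0.35 to 0.975 m from the base axis. Payload 4.9 kg.
Tool frame: the origin (TCP) lies on the mounting face of the last link; the fingertips stand 173 mm ahead of it and the grasp point (between the pads) lies 155 mm ahead of it; z points along the fingers, y is the direction in which the jaws open and shut (so a half turn about z gives the same grasp; the last joint's range is limited). The gripper opens to 85 mm and grips with 20 to 120 N. Pads are 22 mm wide; open, the fingers measure 114 mm over their backs; the gripper's body (76 mm by 85 mm) begins 54 mm behind the grasp point. The pads swing forward as they close: fully open they stand 13 mm farther back than shut.
Start: joints at [1.023, 0.053, 1.613, -0, 1.476, -0.119], TCP at [0.26, 0.568, 0.405] pointing down, gripper open.
Joint ranges: [-3.01, 3.01], [-1.01, 2.22], [0.06, 2.58], [-1.02, 4.17], [0.09, 2.62], [-3.14, 3.14]. Speed limits (rad/s): [2.57, 2.57, 3.14, 3.14, 3.14, 3.14].

## Interface

Orientations are given as a rotation vector (axis times angle).
In Python, from station import ctrl gives the robot as it stands. The module is installed in compiled form; this text tells all that it offers.
- The arm moves only by the tool jog_arm, never from a script. Its argument "steps" is a list of rows, each a list of 2 entries, a list of its own where there are three numbers: the shift along the tool's x, y, z in cm, then the turn, a rotation vector about the tool's x, y, z in degrees. In form: [[[tx, ty, tz], [rx, ry, rz]], ...]. A call has 1 to 8 rows; each row shifts and turns the pose as measured when the row begins, along the tool's axes as they then stand; what a row does not reach is not made up. A row lasts 1/10 s, in which the tool goes at most 50 mm and 8.59 degrees, less where a joint would pass 70% of its speed; a pose out of reach is approached as far as the arm can. A call is refused whole if a number of a shift passes 5 or a number of a turn 8.59, either way. A call with a gripper value outside its range is refused whole. "fingers" is the gripper command: -1 is shut, 1 is fully open, values between are in proportion, set as the call begins (left out, the last holds). The fingers move at their own pace and stop on an object; "grip_force" is the grip in N (left out, the last holds). Time passes only in rows, so rows that do not move let the fingers close. It gives the time, the measured TCP pose, the force and the opening at its end, in the units of the state.
- ctrl.get_obs(): the state, without advancing time (a new reading comes with each control period).
- ctrl.get_image(name): name is "scene" or "top" or "wrist"; returns the picture (400x640x3 uint8, red, green, blue); there is no depth.
- ctrl.camera_info(name): a dict with "K" (3x3 intrinsics, pixels), "camera_from_world" (4x4, takes a point from world to camera coordinates). Camera axes: x right, y up, looking along -z (the intrinsics and any distortion apply to the point x, -y, -z); pixel columns grow to the right and rows downward; lengths in m; the calibration is good to about 2 mm. A picture is of the moment at which its call begins: read the wrist's pose just before it. camera_info takes no time and is no camera call; for the wrist camera it gives the pose at the moment of the call.
- ctrl.finish_job(): hands the job in, once; it reports no verdict.
The state is a dict: "t": time; "q": joint angles; "dq": joint speeds; "effort": joint torques, N m; "tool_pos": TCP position; "tool_rot": TCP orientation; "contact_force": force on the tool from outside, world axes, zero at the start; "wrist_torque": the same for the moment, N m; "opening": finger opening in m.
Only numpy, scipy, OpenCV 4.12 (cv2) and the standard library are available. Lean on these libraries where they do the work, as an engineer would, in place of code of your own. Each camera call takes 0.05 s, during which the arm holds its last target.

## Task

Build the setting on the kiln shelf for firing: stand the square post on the square pad and the round post on the round pad, set the small dish on the shelf midway between the two posts, lay the long batt level across the tops of both posts so that it is centred over them, and stand the mug upright in the middle of the batt. Leave the cone plaque, the jar and the brush where they are.

Things in the scene. Friction and masses are not known exactly. Their poses are not given: they have to be found in the camera images.
- square_post_mid (a point): Square kiln post, sand-coloured, 36 x 36 mm, 60 mm tall, upright; starts on the plywood ware board (board top 12 mm above the table). The point is its centre, half-way up (30 mm above its foot); x and y are normal to its side faces, z is up.
- round_post_mid (a point): Round kiln post, sand-coloured cylinder 36 mm in diameter, 60 mm tall, upright; starts on the ware board. The point is its centre, half-way up (30 mm above its foot); z is up.
- dish_mid (a point): Small round charcoal-glazed dish without handle, open at the top, 58 mm in diameter with near-upright sides, 36 mm tall, wall 4 mm; starts upright on the ware board. The point is on its axis, half-way up (18 mm above its foot); z is up.
- mug_mid (a point): Charcoal-glazed mug, taller than the dish and with a handle: body 62 mm in diameter with upright sides, 70 mm tall. The handle points along +y, reaching 67 mm from the axis. Starts upright on the ware board. The point is on its axis, half-way up (35 mm above its foot); z is up.
- batt_mid (a point): Long flat sand-coloured batt (a strip of kiln shelf), 230 x 66 x 14 mm, lying flat; starts at the far side of the ware board on a batten 30 mm wide and 200 mm long, which lifts it 15 mm clear of the board (its underside is 27 mm above the table), so that fingers can reach past both long edges. The point is its centre, half-way through its thickness; x runs along its length, y across its width, z up.
- square_pad: White square pad, 54 x 54 mm and 3 mm thick, fixed on the kiln shelf (the brown slab, 240 x 280 mm, top 18 mm above the table); the square post belongs on it. Origin: centre of its underside, which is level with the shelf's top; z up. The two pads lie about 140 to 158 mm apart, centre to centre, and may be either way round.
- round_pad: White round pad, 54 mm in diameter and 3 mm thick, fixed on the kiln shelf; the round post belongs on it. Origin: centre of its underside, level with the shelf's top; z up.
- cone_plaque: Bystander: terracotta bar 28 x 75 x 14 mm with three pale cones standing on it, 55 mm tall in all, loose on the kiln shelf about 95 to 130 mm beyond (farther from the robot than) the line of the two pads. Origin: centre of its underside; its length is along y. Not to be moved.
- wash_jar: Bystander: closed jar, 54 mm in diameter, 80 mm tall, on the table between the kiln shelf and the ware board, towards the far side. Origin: centre of its underside. Not to be moved.
- wash_brush: Bystander: flat brush about 200 mm long, lying on the table between the kiln shelf and the ware board. Origin: on its underside; its length is along x. Not to be moved.
Not all that is in view belongs to the job. What is shaped like the part that bears batt_mid but yellow is not meant. What is shaped like the part that bears mug_mid but green is not meant.

How it is judged:
At the end, for the whole second after the job is handed in: Posts upright on their pads within 12 mm; batt level on both, posts 50-100 mm either side of its centre and within 15 mm of its centre line; dish upright on the shelf under, and mug upright on, the batt's centre, each within 15 mm each way; dish clear of the posts; all at rest (horizontal distance between square_post_mid and square_pad below 0.012 m and height (world z) of square_post_mid between 0.047 and 0.055 m and angle between each of square_post_mid, round_post_mid, dish_mid, mug_mid's own z axis and vertical below 0.06 rad and y of square_post_mid in the frame of batt_mid between -0.015 and 0.015 m and horizontal distance between round_post_mid and round_pad below 0.012 m and height (world z) of round_post_mid between 0.047 and 0.055 m and y of round_post_mid in the frame of batt_mid between -0.015 and 0.015 m and height (world z) of batt_mid between 0.084 and 0.092 m and angle between batt_mid's own z axis and vertical below 0.05 rad and ((x of square_post_mid in the frame of batt_mid between 0.05 and 0.1 m and x of round_post_mid in the frame of batt_mid between -0.1 and -0.05 m) or (x of square_post_mid in the frame of batt_mid between -0.1 and -0.05 m and x of round_post_mid in the frame of batt_mid between 0.05 and 0.1 m)) and height (world z) of dish_mid between 0.032 and 0.04 m and x of dish_mid in the frame of batt_mid between -0.015 and 0.015 m and y of dish_mid in the frame of batt_mid between -0.015 and 0.015 m and horizontal distance between dish_mid and square_post_mid above 0.052 m and horizontal distance between dish_mid and round_post_mid above 0.052 m and height (world z) of mug_mid between 0.126 and 0.134 m and x of mug_mid in the frame of batt_mid between -0.015 and 0.015 m and y of mug_mid in the frame of batt_mid between -0.015 and 0.015 m and linear speed of each of square_post, round_post, dish, mug, batt below 0.02 m/s and angular speed of each of square_post, round_post, dish, mug, batt below 0.2 rad/s); the robot touches nothing.
It fails at once if the cone plaque is moved more than 15 mm (distance of cone_plaque from where it was at the start of the episode above 0.015 m).
It fails at once if the jar is moved more than 15 mm (distance of wash_jar from where it was at the start of the episode above 0.015 m).
It fails at once if the brush is moved more than 15 mm (distance of wash_brush from where it was at the start of the episode above 0.015 m).
It also fails if it takes over 128 s, if anything falls off the work surface, if the arm or the gripper's body presses on something with over 40 N, if the wrist force passes 120 N, or if a joint passes its speed limit or range.

## Working session

There is one attempt and no reset: what is moved stays moved. The work goes in short steps, Python scripts to look and compute and a tool call to move; the robot and the scene stay as the last step left them, time stands still between calls to the robot, and variables do not carry over. Pictures are saved under pics/ and viewed, and the job is handed in when it is done.

Besides the shell and the picture viewer there is one more tool, called as a command line: name --argument value ..., lists and objects as JSON in quotes. jog_arm: Moves the arm, as the interface text tells. Its arguments: {"type":"object","properties":{"steps":{"type":"array","items":{"type":"array"}},"fingers":{"type":"number"},"grip_force":{"type":"number"}},"required":["steps"]}

```bash
mkdir -p pics; python3 - <<'E'
from station import ctrl
import cv2,numpy as np
o=ctrl.get_obs()
for k,v in o.items(): print(k,np.round(v,4))
for n in ["scene","top","wrist"]:
    im=ctrl.get_image(n); cv2.imwrite(f"pics/{n}0.png",im[:,:,::-1])
    c=ctrl.camera_info(n); print(n,c)
E
ls
```

```text
t 0.0
q [ 1.023   0.0533  1.6143  0.      1.476  -0.119 ]
dq [ 0.0014  0.0004 -0.0015 -0.0004 -0.0003  0.0006]
effort [-9.00000e-04 -3.93702e+01 -3.70169e+01 -3.00000e-04  7.10000e-03
  0.00000e+00]
tool_pos [0.2597 0.5682 0.4035]
tool_rot [-6.683e-01 -3.069e+00  3.000e-03]
contact_force [-0.5008 -0.4333 -0.7423]
wrist_torque [-0.0313  0.004   0.0238]
opening 0.0853
scene {'K': array([[511.59708349,   0.        , 310.47443938],
       [  0.        , 511.59708349, 205.57667536],
       [  0.        ,   0.        ,   1.        ]]), 'camera_from_world': array([[-0.66619304,  0.74574853,  0.0067799 ,  0.41895693],
       [-0.62830792, -0.56613197,  0.53359512,  0.21098673],
       [ 0.4017661 ,  0.35121749,  0.84571288, -1.5935768 ],
       [ 0.        ,  0.        ,  0.        ,  1.        ]])}
top {'K': array([[436.50018041,   0.        , 318.79766631],
       [  0.        , 436.50018041, 192.70213613],
       [  0.        ,   0.        ,   1.        ]]), 'camera_from_world': array([[ 9.58632683e-04, -9.99765351e-01,  2.16407988e-02,
        -1.19105457e-01],
       [ 9.91179450e-01,  3.81786383e-03,  1.32471587e-01,
        -5.00989970e-01],
       [-1.32523124e-01,  2.13229235e-02,  9.90950531e-01,
        -1.47710662e+00],
       [ 0.00000000e+00,  0.00000000e+00,  0.00000000e+00,
         1.00000000e+00]])}
wrist {'K': array([[330.41478524,   0.        , 318.66600007],
       [  0.        , 330.41478524, 204.54370259],
       [  0.        ,   0.        ,   1.        ]]), 'camera_from_world': array([[ 0.4163028 ,  0.90922398, -0.00193017, -0.62392369],
       [-0.87455719,  0.39984763, -0.27435669,  0.03559538],
       [-0.24867991,  0.1159035 ,  0.96162606, -0.37962197],
       [ 0.        ,  0.        ,  0.        ,  1.        ]])}
pics
```

View pics/scene0.png

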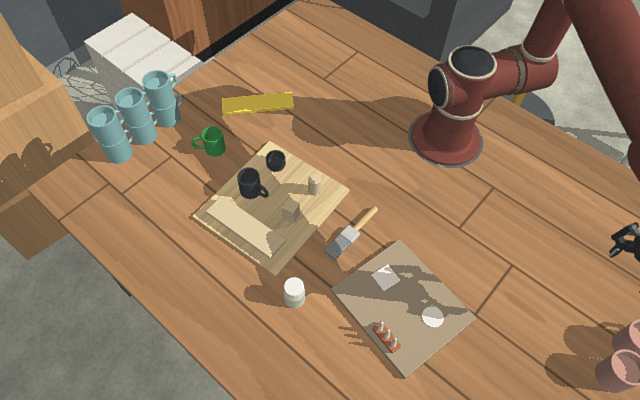

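View pics/top0.png

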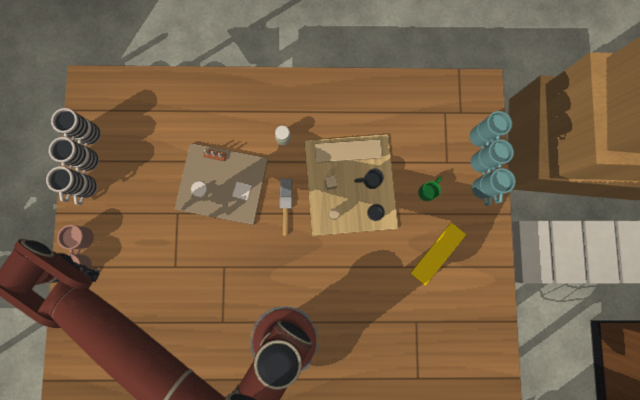

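View pics/wrist0.png

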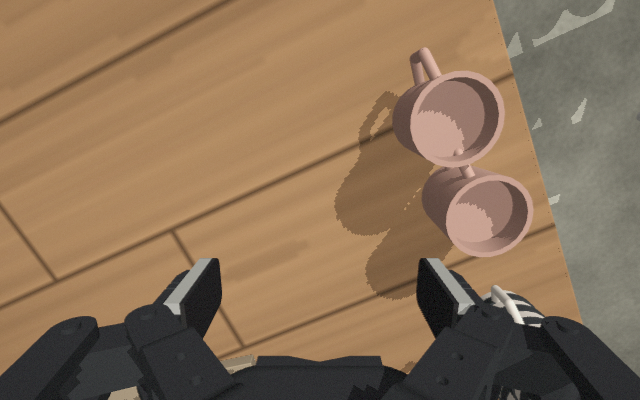

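The top view shows the shelf around (222,183), with the round pad at (198,189) and the square pad at (242,191). The ware board is around (352,185), with the batt at its far edge, the mug at (373,179), the dish at (376,212), the square post at (331,183) and the round post at (334,214). I'll zoom in next.

```bash
cat > h.py <<'E'
from station import ctrl
import cv2,numpy as np
from scipy.spatial.transform import Rotation as R
def w2p(n,P,c=None):
    c=c or ctrl.camera_info(n); P=np.atleast_2d(P)
    T=c["camera_from_world"]; q=P@T[:3,:3].T+T[:3,3]
    v=np.c_[q[:,0],-q[:,1],-q[:,2]]@c["K"].T
    return v[:,:2]/v[:,2:]
def p2w(n,uv,z,c=None):
    c=c or ctrl.camera_info(n); uv=np.atleast_2d(uv).astype(float)
    d=np.c_[uv,np.ones(len(uv))]@np.linalg.inv(c["K"]).T
    d=np.c_[d[:,0],-d[:,1],-d[:,2]]
    T=c["camera_from_world"]; Rm=T[:3,:3]; o=-Rm.T@T[:3,3]; d=d@Rm
    return o+d*((z-o[2])/d[:,2:])
E
python3 - <<'E'
import cv2
im=cv2.imread('pics/top0.png')
a=im[125:245,165:285]; cv2.imwrite('pics/t_shelf.png',cv2.resize(a,None,fx=5,fy=5,interpolation=cv2.INTER_CUBIC))
a=im[125:245,295:415]; cv2.imwrite('pics/t_board.png',cv2.resize(a,None,fx=5,fy=5,interpolation=cv2.INTER_CUBIC))
im=cv2.imread('pics/scene0.png')
a=im[135:275,185:355]; cv2.imwrite('pics/s_board.png',cv2.resize(a,None,fx=4,fy=4,interpolation=cv2.INTER_CUBIC))
a=im[235:380,320:480]; cv2.imwrite('pics/s_shelf.png',cv2.resize(a,None,fx=4,fy=4,interpolation=cv2.INTER_CUBIC))
E
```

```text
(no output)
```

View pics/t_shelf.png

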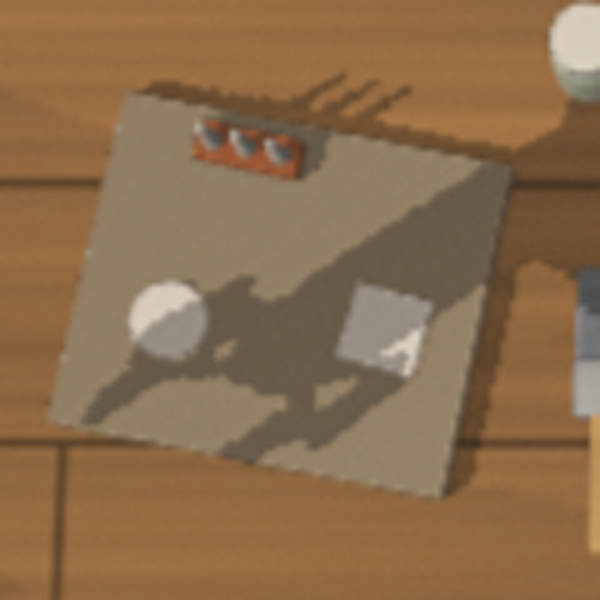

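View pics/t_board.png

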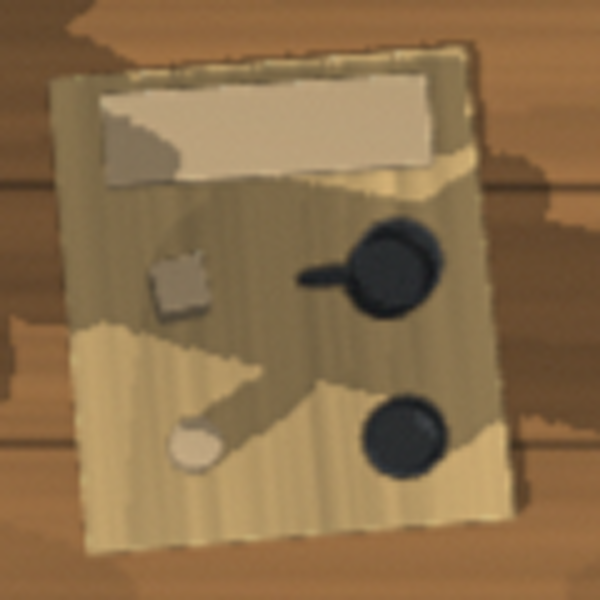

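View pics/s_board.png

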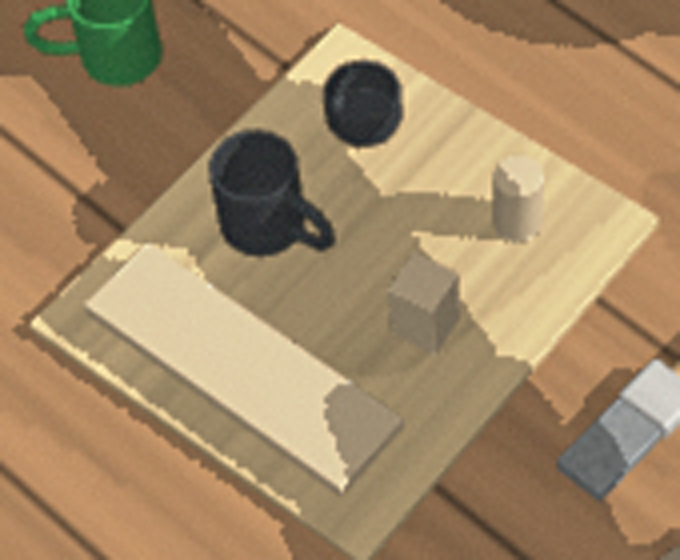

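View pics/s_shelf.png

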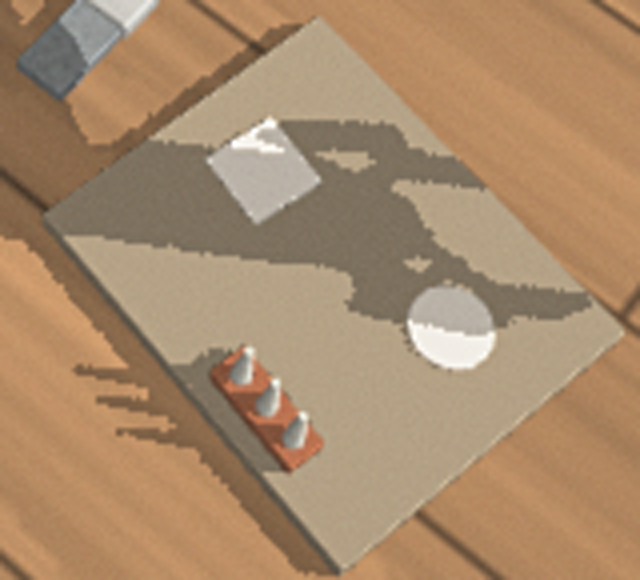

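```bash
cat > m1.py <<'E'
from h import *
def z(p,off,f): return (np.array(p,float)+.5)/f-.5+np.array(off)
def rep(name,t,s,zz):
    a=p2w("top",z(t[0],t[1],5),zz); b=p2w("scene",z(s[0],s[1],4),zz)
    print(name,'top',np.round(a.mean(0)[:2]*1000,1),'scene',np.round(b.mean(0)[:2]*1000,1))
    if len(a)==4:
        for q in(a,b):
            e=[q[(i+1)%4]-q[i] for i in range(4)]
            print('   edges',[(round(np.hypot(*v[:2])*1000,1),round(np.degrees(np.arctan2(v[1],v[0])),1)) for v in e])
TS=(165,125);TB=(295,125);SB=(185,135);SS=(320,235)
rep('sqpad',([(362,283),(433,300),(411,377),(337,357)],TS),([(270,117),(321,180),(258,223),(207,160)],SS),.021)
rep('rpad',([(168,319)],TS),([(451,326)],SS),.021)
rep('plaque',([(202,117),(306,138),(297,180),(192,160)],TS),([(247,345),(323,440),(293,470),(211,380)],SS),.014)
rep('batt',([(100,97),(428,74),(432,163),(107,187)],TB),([(147,247),(403,422),(343,490),(85,304)],SB),.041)
rep('sqpost',([(150,260),(203,252),(210,310),(158,320)],TB),([(418,247),(460,284),(430,313),(388,290)],SB),.072)
rep('rpost',([(196,450)],TB),([(520,175)],SB),.072)
rep('mug',([(395,268)],TB),([(255,163)],SB),.082)
rep('dish',([(404,437)],TB),([(363,98)],SB),.048)
for n in("top","scene"):
    T=ctrl.camera_info(n)["camera_from_world"]; print(-T[:3,:3].T@T[:3,3])
E
python3 m1.py
```

```text
sqpad top [510.  150.3] scene [509.2 152.4]
   edges [(np.float64(51.1), np.float64(-103.4)), (np.float64(56.0), np.float64(165.4)), (np.float64(53.4), np.float64(75.0)), (np.float64(54.6), np.float64(-17.0))]
   edges [(np.float64(53.3), np.float64(75.0)), (np.float64(52.1), np.float64(-13.5)), (np.float64(52.6), np.float64(-104.0)), (np.float64(53.0), np.float64(167.2))]
rpad top [516.6 301.4] scene [515.7 302.1]
plaque top [639.4 250.6] scene [629.9 248.6]
   edges [(np.float64(75.2), np.float64(-101.3)), (np.float64(30.8), np.float64(169.8)), (np.float64(75.5), np.float64(79.3)), (np.float64(31.6), np.float64(-10.8))]
   edges [(np.float64(72.1), np.float64(76.8)), (np.float64(26.7), np.float64(-5.5)), (np.float64(71.3), np.float64(-98.7)), (np.float64(32.4), np.float64(174.9))]
batt top [ 649.4 -219.9] scene [ 650.6 -216.8]
   edges [(np.float64(231.4), np.float64(-85.5)), (np.float64(63.9), np.float64(-178.5)), (np.float64(228.1), np.float64(94.6)), (np.float64(64.3), np.float64(4.5))]
   edges [(np.float64(227.6), np.float64(94.7)), (np.float64(62.5), np.float64(4.9)), (np.float64(230.0), np.float64(-85.9)), (np.float64(60.2), np.float64(-177.3))]
sqpost top [ 534.1 -157.3] scene [ 536.1 -155. ]
   edges [(np.float64(36.5), np.float64(-81.0)), (np.float64(40.1), np.float64(-173.4)), (np.float64(35.9), np.float64(101.2)), (np.float64(41.5), np.float64(7.5))]
   edges [(np.float64(41.3), np.float64(86.1)), (np.float64(30.2), np.float64(1.1)), (np.float64(33.6), np.float64(-80.4)), (np.float64(39.5), np.float64(-167.5))]
rpost top [ 422.3 -167.5] scene [ 426.4 -166.1]
mug top [ 545.1 -302. ] scene [ 546.7 -303.9]
dish top [ 433.6 -311.4] scene [ 438.6 -307. ]
[ 0.30093436 -0.08566857  1.53268406]
[1.05191595 0.36670187 1.23228644]
```

```bash
cat >> h.py <<'E'
def pose():
    o=ctrl.get_obs(); return np.array(o["tool_pos"]),R.from_rotvec(o["tool_rot"]),o
def Rt(jaw):
    j=np.radians(jaw); y=np.array([np.cos(j),np.sin(j),0]); z=np.array([0,0,-1.]); return R.from_matrix(np.c_[np.cross(y,z),y,z])
def plan(p1,jaw,n=None,step=4.2,ang=7):
    """rows for tool from current pose to TCP p1, jaw direction jaw deg"""
    p0,r0,o=pose(); p1=np.array(p1,float); r1=Rt(jaw)
    alt=Rt(jaw+180)
    rv=(r0.inv()*r1).as_rotvec(); 
    if (r0.inv()*alt).magnitude()<np.linalg.norm(rv): rv=(r0.inv()*alt).as_rotvec()
    d=np.linalg.norm(p1-p0)*100
    n=n or max(1,int(np.ceil(max(d/step,np.degrees(np.linalg.norm(rv))/ang))))
    print('pos',p0.round(4),'dist cm',d.round(1),'rot',np.degrees(rv).round(1),'n',n)
    for i in range(n):
        ri=r0*R.from_rotvec(rv*i/n)
        t=ri.inv().apply(p1-p0)*100/n
        print('[[%.2f,%.2f,%.2f],[%.1f,%.1f,%.1f]],'%(*t,*np.degrees(rv/n)),end='\n' if i%8==7 else '')
    print()
E
python3 -c "
from h import *
plan((.5,.15,.40),40)"
```

```text
pos [0.2597 0.5682 0.4037] dist cm 48.2 rot [-0.1  0.  25.4] n 12
[[-3.27,-2.34,0.03],[-0.0,0.0,2.1]],[[-3.35,-2.21,0.03],[-0.0,0.0,2.1]],[[-3.43,-2.09,0.03],[-0.0,0.0,2.1]],[[-3.51,-1.96,0.03],[-0.0,0.0,2.1]],[[-3.58,-1.83,0.03],[-0.0,0.0,2.1]],[[-3.64,-1.70,0.03],[-0.0,0.0,2.1]],[[-3.70,-1.56,0.03],[-0.0,0.0,2.1]],[[-3.76,-1.42,0.03],[-0.0,0.0,2.1]],
[[-3.81,-1.28,0.03],[-0.0,0.0,2.1]],[[-3.85,-1.14,0.03],[-0.0,0.0,2.1]],[[-3.89,-1.00,0.03],[-0.0,0.0,2.1]],[[-3.93,-0.85,0.03],[-0.0,0.0,2.1]],
```

jog_arm --steps '[[[-3.3,-2.3,0],[0,0,2.1]],[[-3.4,-2.2,0],[0,0,2.1]],[[-3.4,-2.1,0],[0,0,2.1]],[[-3.5,-2.0,0],[0,0,2.1]],[[-3.6,-1.8,0],[0,0,2.1]],[[-3.6,-1.7,0],[0,0,2.1]],[[-3.7,-1.6,0],[0,0,2.1]],[[-3.8,-1.4,0],[0,0,2.1]]]'

```text
t: 0.95
tool_pos: [0.4218, 0.2823, 0.4003]
tool_rot: [-1.111, -2.936, 0.008]
contact_force: [1.4, 0.2, 0.1]
opening: 0.0855
```

```bash
python3 -c "
from h import *
plan((.5,-.05,.42),15,step=4.5)"
```

```text
pos [0.4218 0.2823 0.4003] dist cm 34.2 rot [-0.3  0.1 33.5] n 8
[[-3.48,-2.47,-0.23],[-0.0,0.0,4.2]],[[-3.65,-2.21,-0.24],[-0.0,0.0,4.2]],[[-3.81,-1.93,-0.24],[-0.0,0.0,4.2]],[[-3.94,-1.65,-0.24],[-0.0,0.0,4.2]],[[-4.05,-1.36,-0.24],[-0.0,0.0,4.2]],[[-4.13,-1.06,-0.24],[-0.0,0.0,4.2]],[[-4.20,-0.75,-0.24],[-0.0,0.0,4.2]],[[-4.24,-0.44,-0.25],[-0.0,0.0,4.2]],
```

jog_arm --steps '[[[-3.5,-2.5,-0.2],[0,0,4.2]],[[-3.7,-2.2,-0.2],[0,0,4.2]],[[-3.8,-1.9,-0.2],[0,0,4.2]],[[-3.9,-1.6,-0.2],[0,0,4.2]],[[-4.1,-1.4,-0.2],[0,0,4.2]],[[-4.1,-1.1,-0.2],[0,0,4.2]],[[-4.2,-0.8,-0.2],[0,0,4.2]],[[-4.2,-0.4,-0.2],[0,0,4.2]]]'

```text
t: 1.75
tool_pos: [0.4966, -0.0646, 0.4156]
tool_rot: [-1.943, -2.467, 0.009]
contact_force: [0.0, 0.0, 1.1]
opening: 0.0855
```

```bash
python3 -c "
from h import *
plan((.5,-.25,.42),3,step=4.5)"
```

```text
pos [ 0.4966 -0.0646  0.4156] dist cm 18.5 rot [-0.3  0.2 10.6] n 5
[[-3.62,-0.80,-0.07],[-0.1,0.0,2.1]],[[-3.65,-0.67,-0.08],[-0.1,0.0,2.1]],[[-3.67,-0.53,-0.08],[-0.1,0.0,2.1]],[[-3.69,-0.40,-0.08],[-0.1,0.0,2.1]],[[-3.70,-0.26,-0.09],[-0.1,0.0,2.1]],
```

jog_arm --steps '[[[-3.6,-0.8,0],[0,0,2.1]],[[-3.7,-0.7,0],[0,0,2.1]],[[-3.7,-0.5,-0.1],[0,0,2.1]],[[-3.7,-0.4,-0.1],[0,0,2.1]],[[-3.7,-0.3,-0.1],[0,0,2.1]],[[0,0,0],[0,0,0]]]'

```text
t: 2.35
tool_pos: [0.4974, -0.2631, 0.4176]
tool_rot: [-2.177, -2.262, 0.011]
contact_force: [0.1, 0.5, 0.1]
opening: 0.0853
```

```bash
python3 -c "
from h import *
p,r,o=pose();print(p,r.as_rotvec(),o['q'])
c=ctrl.camera_info('wrist');im=ctrl.get_image('wrist')
cv2.imwrite('pics/w1.png',im[:,:,::-1]);np.savez('w1.npz',K=c['K'],T=c['camera_from_world'])
"
```

```text
[ 0.49744886 -0.26309537  0.41761152] [-2.17747249 -2.26152817  0.01091395] [-0.61748474 -0.10190568  1.74329269 -0.0065696   1.50337871 -0.65489869]
```

View pics/w1.png

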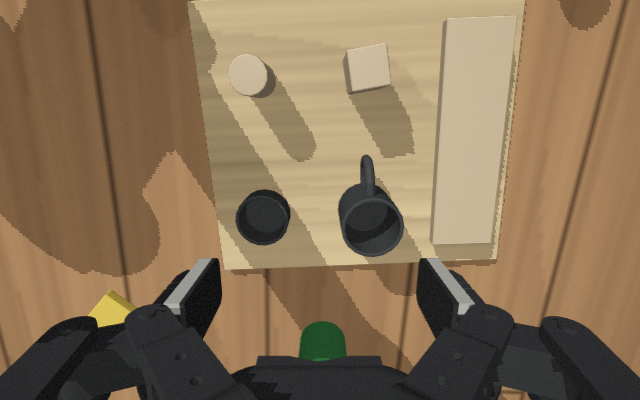

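The wrist view shows the round post top at about (248,74), the square post top at about (368,67), the dish at (263,217) and the mug rim at (373,223). The batt runs from (445,18) to (493,244).

```bash
python3 - <<'E'
import cv2
im=cv2.imread('pics/w1.png')
a=im[0:265,190:530][:, :]; 
cv2.imwrite('pics/w1z1.png',cv2.resize(im[20:120,220:420],None,fx=4,fy=4,interpolation=cv2.INTER_CUBIC))
cv2.imwrite('pics/w1z2.png',cv2.resize(im[140:270,225:425],None,fx=4,fy=4,interpolation=cv2.INTER_CUBIC))
E
cat > wm.py <<'E'
from h import *
import sys
def W(f):
    d=np.load(f); return {"K":d['K'],"camera_from_world":d['T']}
E

```

```text
(no output)
```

View pics/w1z1.png

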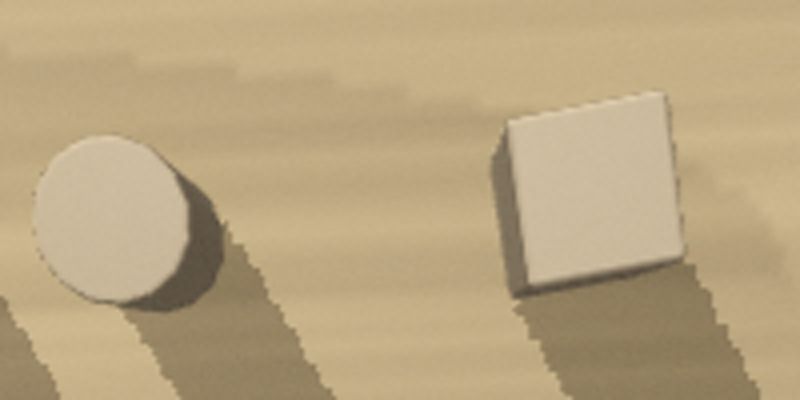

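View pics/w1z2.png

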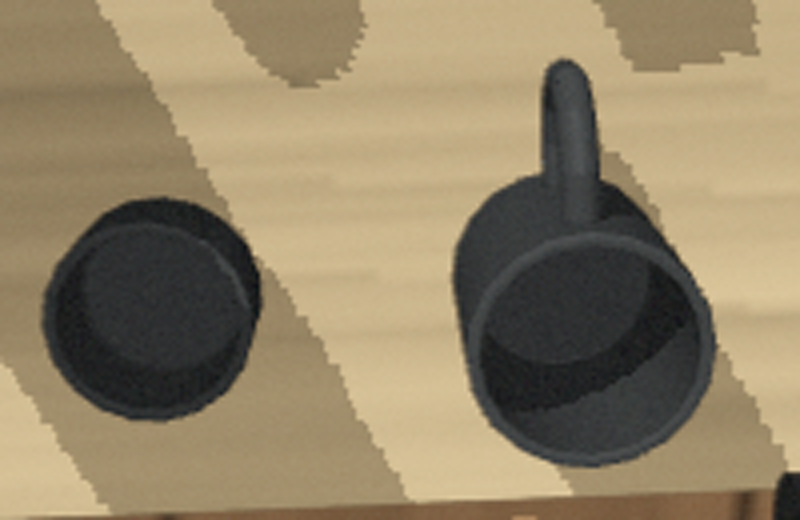

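```bash
cat > m2.py <<'E'
from wm import *
c=W('w1.npz')
def z(p,off): return (np.array(p,float)+.5)/4-.5+np.array(off)
A=(220,20);B=(225,140)
def show(n,uv,h):
    q=p2w('wrist',uv,h,c); print(n,(q.mean(0)[:2]*1000).round(1))
    if len(q)==4: print([(round(np.hypot(*v[:2])*1000,1),round(np.degrees(np.arctan2(v[1],v[0])),1)) for v in [q[(i+1)%4]-q[i] for i in range(4)]])
show('rpost',z([(112,219)],A),.072)
show('sqpost',z([(508,121),(664,92),(684,257),(527,286)],A),.072)
show('dish',z([(150,321)],B),.048)
show('mug',z([(591,350)],B),.082)
show('handle tip',z([(566,62)],B),.055)
show('batt',[(445,18),(517,15),(493,244),(431,243)],.041)
E
python3 m2.py
```

```text
rpost [ 428.1 -166.5]
sqpost [ 535.4 -156.7]
[(np.float64(34.2), np.float64(11.8)), (np.float64(34.3), np.float64(-77.2)), (np.float64(35.6), np.float64(-167.9)), (np.float64(34.5), np.float64(100.6))]
dish [ 435.4 -311.6]
mug [ 549.4 -303. ]
handle tip [ 541.6 -236.5]
batt [ 649.9 -219.3]
[(np.float64(66.7), np.float64(4.2)), (np.float64(230.4), np.float64(-85.0)), (np.float64(69.7), np.float64(-178.7)), (np.float64(226.9), np.float64(94.2))]
```

```bash
python3 -c "
from h import *
plan((.4355,-.3105,.30),0)"
```

```text
pos [ 0.4975 -0.2616  0.4174] dist cm 14.1 rot [-0.4  0.1  2.3] n 4
[[-1.16,-1.58,2.95],[-0.1,0.0,0.6]],[[-1.17,-1.57,2.94],[-0.1,0.0,0.6]],[[-1.19,-1.56,2.94],[-0.1,0.0,0.6]],[[-1.21,-1.56,2.94],[-0.1,0.0,0.6]],
```

jog_arm --steps '[[[-1.2,-1.6,2.9],[-0.1,0,0.6]],[[-1.2,-1.6,2.9],[-0.1,0,0.6]],[[-1.2,-1.6,2.9],[-0.1,0,0.6]],[[-1.2,-1.6,2.9],[-0.1,0,0.6]],[[0,0,0],[0,0,0]]]'

```text
t: 2.9
tool_pos: [0.4338, -0.308, 0.2987]
tool_rot: [2.216, 2.223, 0.004]
contact_force: [-0.1, 1.1, -0.6]
opening: 0.0856
```

```bash
python3 -c "
from h import *
plan((.4355,-.3105,.189),0,step=2.5)"
```

```text
pos [ 0.4338 -0.308   0.2987] dist cm 11.0 rot [0.2 0.  0.2] n 5
[[-0.05,0.02,2.19],[0.0,0.0,0.0]],[[-0.05,0.03,2.19],[0.0,0.0,0.0]],[[-0.05,0.03,2.19],[0.0,0.0,0.0]],[[-0.05,0.03,2.19],[0.0,0.0,0.0]],[[-0.05,0.03,2.19],[0.0,0.0,0.0]],
```

jog_arm --steps '[[[-0.1,0.1,2.2],[0,0,0]],[[-0.1,0,2.2],[0,0,0]],[[-0.05,0,2.2],[0,0,0]],[[0,0,2.2],[0,0,0]],[[0,0,2.1],[0,0,0]],[[0,0,0],[0,0,0]]]'

```text
t: 3.5
tool_pos: [0.4417, -0.3059, 0.1941]
tool_rot: [2.199, 2.225, 0.011]
contact_force: [-0.9, 0.2, -0.4]
opening: 0.0853
```

jog_arm --steps '[[[0,0,0],[0,0,0]],[[0,0,0],[0,0,0]],[[0,0,0],[0,0,0]],[[0,0,0],[0,0,0]],[[0,0,0],[0,0,0]],[[0,0,0],[0,0,0]]]' --fingers -1 --grip_force 30

```text
t: 4.1
tool_pos: [0.445, -0.3059, 0.2013]
tool_rot: [2.189, 2.221, 0.013]
contact_force: [-0.8, 0.0, -0.4]
opening: 0.057
```

jog_arm --steps '[[[0,0,0],[0,0,0]]]'

```text
t: 4.2
tool_pos: [0.445, -0.3059, 0.2014]
tool_rot: [2.189, 2.221, 0.013]
contact_force: [0.3, 0.7, -0.3]
opening: 0.0576
```

```bash
python3 -c "
from h import *
p,r,o=pose();print(p,np.degrees((r.inv()*Rt(0)).as_rotvec()),o['opening'],o['contact_force'])
im=ctrl.get_image('wrist');cv2.imwrite('pics/w2.png',im[:,:,::-1])
im=ctrl.get_image('scene')[120:270,180:380];cv2.imwrite('pics/s2.png',cv2.resize(im[:,:,::-1],None,fx=4,fy=4,interpolation=cv2.INTER_CUBIC))
p,r,o=pose();print(p)
"
```

```text
[ 0.44498476 -0.30594837  0.20140255] [1.26178072 0.60261949 0.82647569] 0.057605167825061164 [ 0.2545915   0.7127963  -0.25006521]
[ 0.44492796 -0.30590635  0.20123042]
```

View pics/w2.png

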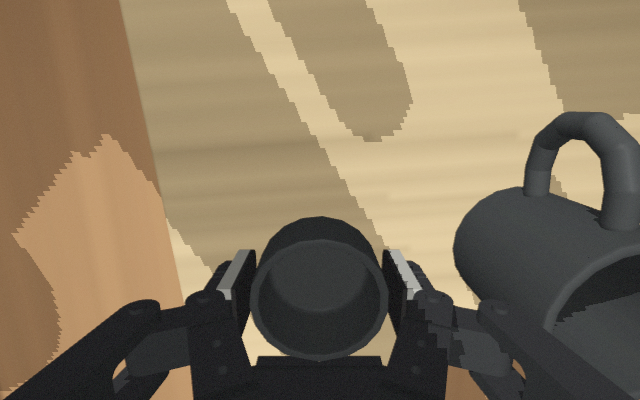

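View pics/s2.png

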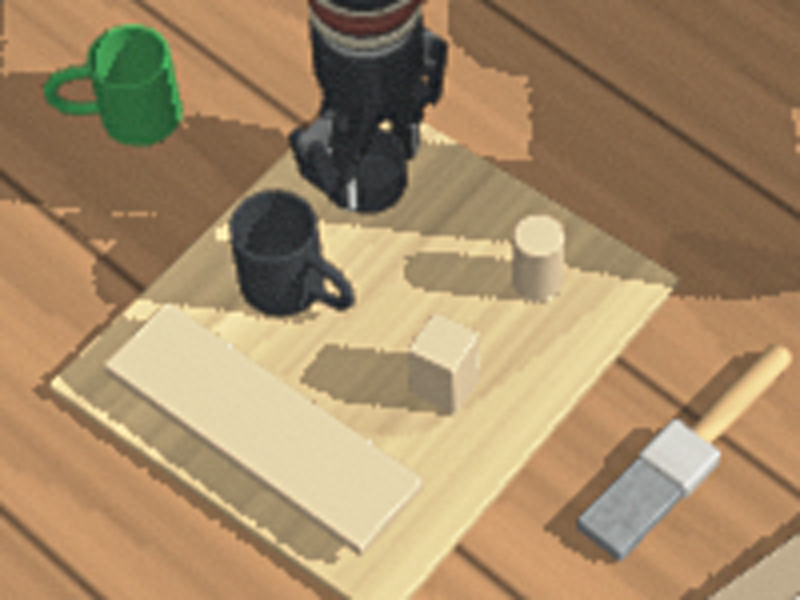

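jog_arm --steps '[[[0,0,-2],[1.2,0.6,0.8]],[[0,0,-2],[0,0,0]],[[0,0,-2],[0,0,0]],[[0,0,0],[0,0,0]]]'

```text
t: 4.7
tool_pos: [0.4437, -0.3054, 0.261]
tool_rot: [-2.219, -2.217, -0.0]
contact_force: [-0.3, -1.1, -0.1]
opening: 0.0576
```

```bash
python3 -c "
from h import *
p,r,o=pose();print(p,np.degrees((r.inv()*Rt(0)).as_rotvec()),o['opening'],o['contact_force'])
im=ctrl.get_image('wrist')[180:390,160:480];cv2.imwrite('pics/w3.png',cv2.resize(im[:,:,::-1],None,fx=2,fy=2))
im=ctrl.get_image('scene')[120:270,180:380];cv2.imwrite('pics/s3.png',cv2.resize(im[:,:,::-1],None,fx=4,fy=4,interpolation=cv2.INTER_CUBIC))
"
```

```text
[ 0.44373233 -0.30538967  0.26104872] [-0.18296764 -0.20332048 -0.04013256] 0.05763948310126078 [-0.25493315 -1.13615757 -0.08366827]
```

View pics/w3.png

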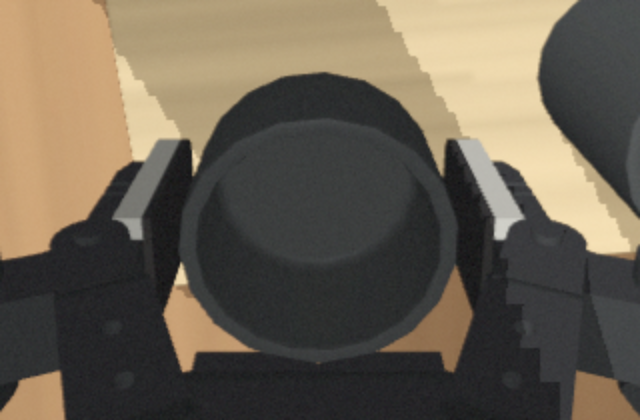

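View pics/s3.png

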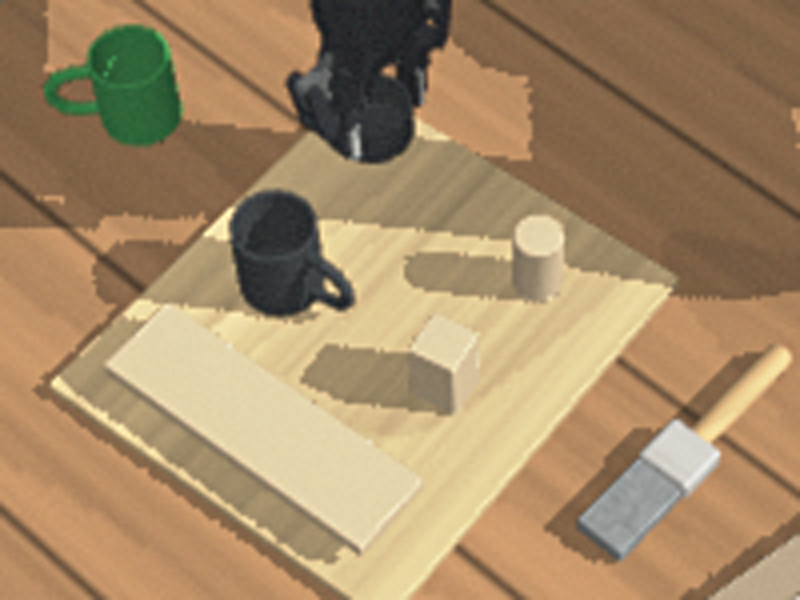

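```bash
python3 -c "
from h import *
p,r,o=pose()
for h in (.140,.147,.153,.16):
  q=p2w('wrist',[(319.5,300)],p[2]-h)[0]; print(h,(r.inv().apply(q-p)*1000).round(1), w2p('wrist',p+r.apply([0,0,h])).round(1))
plan((.50,-.02,.32),0,step=4.4)
"
```

```text
0.14 [  0.7   0.4 140. ] [[318.5 301.7]]
0.147 [ -3.7   0.4 147. ] [[318.5 291.9]]
0.153 [ -7.4   0.4 153. ] [[318.5 284.2]]
0.16 [-11.8   0.4 159.9] [[318.6 276.1]]
pos [ 0.4427 -0.3045  0.2578] dist cm 29.7 rot [-0.4 -0.4 -0. ] n 7
[[4.07,0.81,-0.86],[-0.1,-0.1,-0.0]],[[4.07,0.81,-0.87],[-0.1,-0.1,-0.0]],[[4.07,0.81,-0.87],[-0.1,-0.1,-0.0]],[[4.07,0.81,-0.87],[-0.1,-0.1,-0.0]],[[4.07,0.81,-0.88],[-0.1,-0.1,-0.0]],[[4.07,0.82,-0.88],[-0.1,-0.1,-0.0]],[[4.07,0.82,-0.88],[-0.1,-0.1,-0.0]],
```

jog_arm --steps '[[[4.1,0.8,-0.9],[0,0,0]],[[4.1,0.8,-0.9],[0,0,0]],[[4.1,0.8,-0.9],[0,0,0]],[[4.1,0.8,-0.9],[0,0,0]],[[4.1,0.8,-0.8],[0,0,0]],[[4.1,0.8,-0.8],[0,0,0]],[[4.1,0.8,-0.8],[0,0,0]],[[4.1,0.1,0],[0,0,0]]]'

```text
t: 5.6
tool_pos: [0.4997, 0.031, 0.309]
tool_rot: [-2.216, -2.188, 0.01]
contact_force: [0.5, 0.2, -0.6]
opening: 0.0571
```

```bash
python3 -c "
from h import *
plan((.513,.2315,.26),0,step=4)"
```

```text
pos [0.4997 0.031  0.309 ] dist cm 20.7 rot [-1.4 -0.8 -0.7] n 6
[[3.33,0.20,0.86],[-0.2,-0.1,-0.1]],[[3.33,0.20,0.85],[-0.2,-0.1,-0.1]],[[3.34,0.21,0.85],[-0.2,-0.1,-0.1]],[[3.34,0.21,0.84],[-0.2,-0.1,-0.1]],[[3.34,0.21,0.83],[-0.2,-0.1,-0.1]],[[3.34,0.22,0.82],[-0.2,-0.1,-0.1]],
```

jog_arm --steps '[[[3.3,0.2,0.9],[-0.2,-0.1,-0.1]],[[3.3,0.2,0.9],[-0.2,-0.1,-0.1]],[[3.3,0.2,0.9],[-0.2,-0.1,-0.1]],[[3.3,0.2,0.8],[-0.2,-0.1,-0.1]],[[3.3,0.2,0.8],[-0.2,-0.1,-0.1]],[[3.3,0.2,0.8],[-0.2,-0.1,-0.1]],[[0,0,0],[0,0,0]],[[0,0,0],[0,0,0]]]'

```text
t: 6.4
tool_pos: [0.5064, 0.2416, 0.2434]
tool_rot: [-2.204, -2.217, 0.024]
contact_force: [-1.0, 0.1, -1.1]
opening: 0.0574
```

```bash
python3 -c "
from h import *
plan((.513,.2315,.215),0,step=1.2)"
```

```text
pos [0.5064 0.2416 0.2434] dist cm 3.1 rot [-1.2  0.   0.3] n 3
[[-0.34,0.24,0.94],[-0.4,0.0,0.1]],[[-0.34,0.23,0.94],[-0.4,0.0,0.1]],[[-0.34,0.23,0.94],[-0.4,0.0,0.1]],
```

jog_arm --steps '[[[-0.4,0.2,0.9],[-0.4,0,0.1]],[[-0.4,0.2,0.9],[-0.4,0,0.1]],[[-0.3,0.2,0.8],[-0.4,0,0.1]],[[0,0,0],[0,0,0]]]'

```text
t: 6.8
tool_pos: [0.5119, 0.2265, 0.213]
tool_rot: [2.225, 2.217, -0.004]
contact_force: [-0.2, 0.0, -1.0]
opening: 0.0574
```

```bash
python3 -c "
from h import *
plan((.513,.2315,.203),0,step=.5)
im=ctrl.get_image('wrist');cv2.imwrite('pics/w4.png',im[:,:,::-1])
plan((.513,.2315,.203),0,step=.5)
"
```

```text
pos [0.5119 0.2265 0.213 ] dist cm 1.1 rot [-0.1  0.1 -0.2] n 3
[[0.17,0.04,0.33],[-0.0,0.0,-0.1]],[[0.17,0.04,0.33],[-0.0,0.0,-0.1]],[[0.17,0.04,0.33],[-0.0,0.0,-0.1]],
pos [0.5121 0.2268 0.2136] dist cm 1.2 rot [-0.1  0.1 -0.2] n 3
[[0.16,0.03,0.35],[-0.0,0.0,-0.1]],[[0.16,0.03,0.35],[-0.0,0.0,-0.1]],[[0.16,0.03,0.35],[-0.0,0.0,-0.1]],
```

View pics/w4.png

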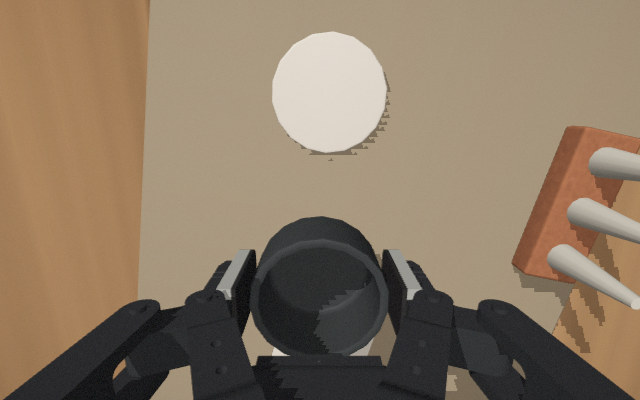

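The dish is held over the shelf, with its rim at about (320,301). The round pad is at (331,93) and the plaque is well clear on the right.

jog_arm --steps '[[[0.2,0,0.4],[0,0,0]],[[0.2,0,0.4],[0,0,0]],[[0.1,0,0.2],[0,0,0]]]'

```text
t: 7.15
tool_pos: [0.5129, 0.2315, 0.2042]
tool_rot: [2.226, 2.215, 0.0]
contact_force: [0.6, -0.0, -1.5]
opening: 0.0576
```

```bash
python3 -c "
from h import *
p,r,o=pose();print(p,o['contact_force'],o['opening'])
print(p2w('wrist',[(331,93)],.021))
im=ctrl.get_image('wrist');cv2.imwrite('pics/w5.png',im[:,:,::-1])
"
```

```text
[0.51294042 0.23146112 0.20419673] [ 0.60023565 -0.04715623 -1.49876288] 0.05761662468633946
[[0.51904798 0.30803037 0.021     ]]
```

View pics/w5.png

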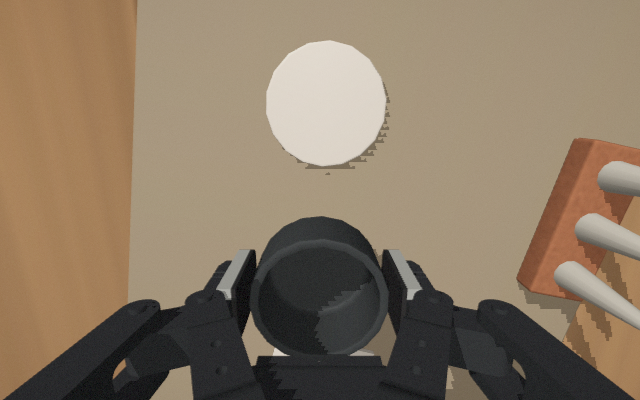

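jog_arm --steps '[[[0,0,0.2],[0,0,0]],[[0,0,0.2],[0,0,0]]]'

```text
t: 7.4
tool_pos: [0.5135, 0.2322, 0.2038]
tool_rot: [2.225, 2.216, -0.004]
contact_force: [-8.2, -4.1, 14.5]
opening: 0.0573
```

jog_arm --steps '[[[0,0,0.2],[0,0,0]],[[0,0,0.2],[0,0,0]]]'

```text
t: 7.6
tool_pos: [0.5139, 0.2325, 0.2038]
tool_rot: [2.224, 2.217, -0.01]
contact_force: [-7.1, -2.9, 11.7]
opening: 0.0572
```

```bash
python3 -c "
from h import *
plan((.513,.2315,.197),0,n=2)
print(p2w('wrist',[(327,103)],.021))
im=ctrl.get_image('wrist');cv2.imwrite('pics/w6.png',im[:,:,::-1])
print(ctrl.get_obs()['contact_force'])
"
```

```text
pos [0.5139 0.2325 0.2038] dist cm 0.7 rot [-0.2  0.3 -0.2] n 2
[[-0.05,-0.04,0.34],[-0.1,0.1,-0.1]],[[-0.05,-0.04,0.34],[-0.1,0.1,-0.1]],
[[0.51720541 0.30414103 0.021     ]]
[-7.02669655 -3.88353201 11.19172587]
```

jog_arm --steps '[[[0,0,-0.1],[0,0,0]],[[0,0,0],[0,0,0]],[[0,0,0],[0,0,0]],[[0,0,0],[0,0,0]],[[0,0,-2],[0,0,0]],[[0,0,-3],[0,0,0]],[[0,0,-3.5],[0,0,0]],[[0,0,-3.5],[0,0,0]]]' --fingers 1

```text
t: 8.45
tool_pos: [0.5122, 0.233, 0.3211]
tool_rot: [-2.22, -2.215, 0.028]
contact_force: [-0.1, -0.2, 0.1]
opening: 0.0851
```

```bash
python3 -c "
from h import *
for n in ('top','wrist'):
  im=ctrl.get_image(n);cv2.imwrite('pics/%s7.png'%n,im[:,:,::-1])
c=ctrl.camera_info('wrist');np.savez('w7.npz',K=c['K'],T=c['camera_from_world'])
plan((.5,-.10,.31),5,step=4.4)
"
```

```text
pos [0.5142 0.2337 0.3269] dist cm 33.4 rot [-0.3  0.3 -5.1] n 8
[[-4.17,-0.17,0.23],[-0.0,0.0,-0.6]],[[-4.17,-0.21,0.23],[-0.0,0.0,-0.6]],[[-4.17,-0.26,0.23],[-0.0,0.0,-0.6]],[[-4.16,-0.31,0.23],[-0.0,0.0,-0.6]],[[-4.16,-0.35,0.22],[-0.0,0.0,-0.6]],[[-4.16,-0.40,0.22],[-0.0,0.0,-0.6]],[[-4.15,-0.45,0.22],[-0.0,0.0,-0.6]],[[-4.15,-0.49,0.21],[-0.0,0.0,-0.6]],
```

View pics/wrist7.png

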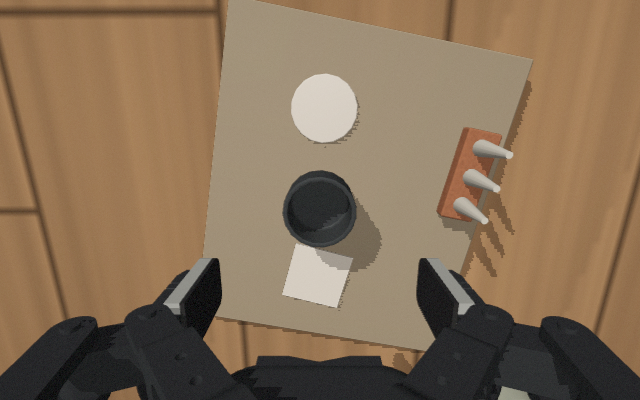

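```bash
python3 -c "
from wm import *
c=W('w7.npz')
print('rpad',p2w('',[(324,108.5)],.021,c),'dish',p2w('',[(319.5,211.5)],.054,c))
q=p2w('',[(297,244),(353,259),(337,308),(282,294)],.021,c);print('sqpad',q.mean(0),np.diff(q,axis=0)*1000)
"
```

```text
rpad [[0.51721451 0.30281612 0.021     ]] dish [[0.51355653 0.22680745 0.054     ]]
sqpad [0.51124005 0.15285839 0.021     ] [[ 50.76086355 -14.78164171   0.        ]
 [-13.91797463 -51.22397717   0.        ]
 [-52.0656931   15.10193588   0.        ]]
```

jog_arm --steps '[[[-4.2,-0.2,0.2],[0,0,-0.6]],[[-4.2,-0.2,0.2],[0,0,-0.6]],[[-4.2,-0.3,0.2],[0,0,-0.6]],[[-4.2,-0.3,0.2],[0,0,-0.6]],[[-4.2,-0.4,0.2],[0,0,-0.6]],[[-4.2,-0.4,0.2],[0,0,-0.6]],[[-4.1,-0.4,0.2],[0,0,-0.6]],[[-2.5,-0.5,0.2],[0,0,-0.6]]]'

```text
t: 9.35
tool_pos: [0.4975, -0.0928, 0.3086]
tool_rot: [-2.114, -2.323, 0.008]
contact_force: [0.5, 0.8, -0.5]
opening: 0.0854
```

```bash
python3 -c "
from h import *
plan((.5355,-.1565,.27),11.5,step=3)
"
```

```text
pos [ 0.4975 -0.0928  0.3086] dist cm 8.4 rot [-0.2  0.2 -6.1] n 3
[[-2.23,1.07,1.29],[-0.1,0.1,-2.0]],[[-2.27,0.99,1.29],[-0.1,0.1,-2.0]],[[-2.30,0.90,1.29],[-0.1,0.1,-2.0]],
```

jog_arm --steps '[[[-2.2,1.1,1.3],[0,0,-2]],[[-2.2,1.0,1.3],[0,0,-2]],[[-2.0,0.8,1.2],[0,0,-2]],[[0,0,0],[0,0,0]]]'

```text
t: 9.75
tool_pos: [0.5334, -0.1588, 0.2661]
tool_rot: [-1.991, -2.426, 0.009]
contact_force: [-0.0, 0.7, -0.8]
opening: 0.0853
```

```bash
python3 -c "
from h import *
plan((.5355,-.1565,.2),11.5,step=1.8)
"
```

```text
pos [ 0.5334 -0.1588  0.2661] dist cm 6.6 rot [-0.4  0.1 -0.2] n 4
[[0.05,0.07,1.65],[-0.1,0.0,-0.1]],[[0.05,0.07,1.65],[-0.1,0.0,-0.1]],[[0.05,0.07,1.65],[-0.1,0.0,-0.1]],[[0.05,0.07,1.65],[-0.1,0.0,-0.1]],
```

jog_arm --steps '[[[0.1,0.1,1.7],[-0.1,0,0]],[[0.1,0.1,1.7],[-0.1,0,0]],[[0,0,1.6],[-0.1,0,0]],[[0,0,1.2],[0,0,0]],[[0,0,0.4],[0,0,0]]]'

```text
t: 10.25
tool_pos: [0.5338, -0.1545, 0.1972]
tool_rot: [-1.994, -2.424, 0.002]
contact_force: [-0.6, 0.8, 0.7]
opening: 0.0856
```

```bash
python3 -c "
from h import *
plan((.5355,-.1565,.2),11.5,n=2)
"
```

```text
pos [ 0.5338 -0.1545  0.1972] dist cm 0.4 rot [-0.1 -0.1 -0.4] n 2
[[-0.11,0.07,-0.14],[-0.1,-0.0,-0.2]],[[-0.11,0.07,-0.14],[-0.1,-0.0,-0.2]],
```

jog_arm --steps '[[[-0.1,0.1,-0.1],[0,0,0]],[[-0.1,0,-0.1],[0,0,0]],[[0,0,0],[0,0,0]],[[0,0,0],[0,0,0]],[[0,0,0],[0,0,0]],[[0,0,0],[0,0,0]],[[0,0,0],[0,0,0]],[[0,0,0],[0,0,0]]]' --fingers -1 --grip_force 40

```text
t: 11.05
tool_pos: [0.5356, -0.1559, 0.2012]
tool_rot: [-1.995, -2.426, 0.001]
contact_force: [0.1, 0.0, -1.3]
opening: 0.0357
```

```bash
python3 -c "
from h import *
p,r,o=pose();print(p,o['opening'])
c=ctrl.camera_info('wrist')
im=ctrl.get_image('wrist');cv2.imwrite('pics/w8.png',im[:,:,::-1])
np.savez('w8.npz',K=c['K'],T=c['camera_from_world'],p=p,r=r.as_rotvec())
"
```

```text
[ 0.53560923 -0.1559492   0.20119752] 0.03567629278156085
```

View pics/w8.png

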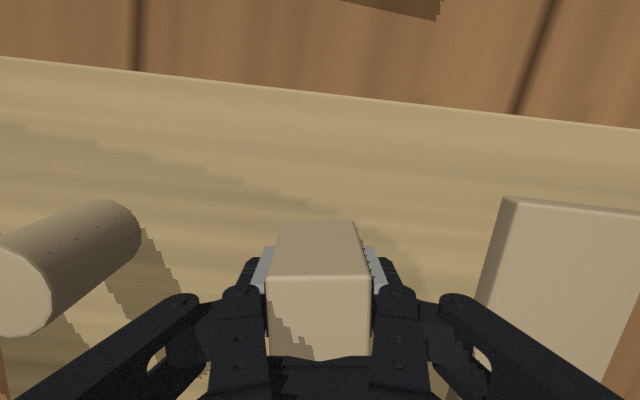

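jog_arm --steps '[[[0,0,-2.5],[0,0,0]],[[0,0,-3],[0,0,0]],[[0,0,-3],[0,0,0]]]'

```text
t: 11.4
tool_pos: [0.5331, -0.1549, 0.2812]
tool_rot: [-1.986, -2.415, 0.007]
contact_force: [0.4, 0.4, -2.9]
opening: 0.0354
```

```bash
python3 -c "
from h import *
plan((.5104,.152,.30),-15,step=4)
"
```

```text
pos [ 0.5331 -0.1549  0.2812] dist cm 30.8 rot [-0.8 -0.3 26.1] n 8
[[3.82,0.46,-0.21],[-0.1,-0.0,3.3]],[[3.84,0.24,-0.21],[-0.1,-0.0,3.3]],[[3.85,0.02,-0.21],[-0.1,-0.0,3.3]],[[3.84,-0.20,-0.22],[-0.1,-0.0,3.3]],[[3.83,-0.42,-0.22],[-0.1,-0.0,3.3]],[[3.80,-0.63,-0.22],[-0.1,-0.0,3.3]],[[3.75,-0.85,-0.23],[-0.1,-0.0,3.3]],[[3.70,-1.06,-0.23],[-0.1,-0.0,3.3]],
```

jog_arm --steps '[[[3.8,0.5,-0.2],[-0.1,0,3.3]],[[3.8,0.2,-0.2],[-0.1,0,3.3]],[[3.8,0,-0.2],[-0.1,0,3.3]],[[3.8,-0.2,-0.2],[-0.1,0,3.3]],[[3.8,-0.4,-0.2],[-0.1,0,3.3]],[[3.8,-0.6,-0.2],[-0.1,0,3.3]],[[3.8,-0.8,-0.2],[-0.1,0,3.3]],[[2.5,-0.7,-0.2],[-0.1,0,3.3]]]'

```text
t: 12.2
tool_pos: [0.5165, 0.1446, 0.3054]
tool_rot: [2.517, 1.868, 0.017]
contact_force: [-0.4, -0.0, -1.0]
opening: 0.0355
```

```bash
python3 -c "
from h import *
plan((.5104,.152,.24),-15,step=2)
"
```

```text
pos [0.5165 0.1446 0.3054] dist cm 6.6 rot [ 0.7 -0.2 -1.8] n 4
[[0.13,-0.22,1.63],[0.2,-0.1,-0.5]],[[0.13,-0.21,1.63],[0.2,-0.1,-0.5]],[[0.13,-0.21,1.63],[0.2,-0.1,-0.5]],[[0.14,-0.20,1.64],[0.2,-0.1,-0.5]],
```

jog_arm --steps '[[[0.1,-0.2,1.6],[0.2,-0.1,-0.5]],[[0.1,-0.2,1.6],[0.2,-0.1,-0.5]],[[0.1,-0.2,1.6],[0.2,-0.1,-0.5]],[[0.1,-0.2,1.2],[0.2,0,-0.3]]]'

```text
t: 12.6
tool_pos: [0.51, 0.1525, 0.2426]
tool_rot: [2.486, 1.92, -0.001]
contact_force: [0.1, -1.3, -0.8]
opening: 0.0357
```

```bash
python3 -c "
from h import *
plan((.5104,.152,.213),-15,step=.8)
"
```

```text
pos [0.51   0.1525 0.2426] dist cm 3.0 rot [-0.   0.   0.3] n 4
[[-0.01,0.01,0.74],[-0.0,0.0,0.1]],[[-0.01,0.01,0.74],[-0.0,0.0,0.1]],[[-0.01,0.01,0.74],[-0.0,0.0,0.1]],[[-0.01,0.01,0.74],[-0.0,0.0,0.1]],
```

jog_arm --steps '[[[0,0,0.8],[0,0,0]],[[0,0,0.7],[0,0,0]],[[0,0,0.7],[0,0,0]],[[0,0,0.3],[0,0,0]],[[0,0,0.2],[0,0,0]]]'

```text
t: 13.1
tool_pos: [0.509, 0.1498, 0.2095]
tool_rot: [-2.488, -1.914, 0.011]
contact_force: [-6.0, -1.8, 19.4]
opening: 0.0359
```

```bash
python3 -c "
from h import *
plan((.5104,.152,.209),-15,n=2)
print(ctrl.get_obs()['contact_force'])
"
```

```text
pos [0.509  0.1498 0.2095] dist cm 0.3 rot [-0.3  0.2  0.1] n 2
[[0.12,0.04,0.03],[-0.2,0.1,0.1]],[[0.12,0.04,0.03],[-0.2,0.1,0.1]],
[-6.02583546 -1.78245358 19.35527425]
```

jog_arm --steps '[[[0.1,0,-0.1],[-0.2,0.1,0]],[[0.1,0,0],[0,0,0]]]'

```text
t: 13.3
tool_pos: [0.5102, 0.1518, 0.2115]
tool_rot: [2.49, 1.915, -0.002]
contact_force: [0.8, -0.4, -1.5]
opening: 0.0356
```

jog_arm --steps '[[[0,0,0],[0,0,0]],[[0,0,0],[0,0,0]],[[0,0,0],[0,0,0]],[[0,0,0],[0,0,0]],[[0,0,-2],[0,0,0]],[[0,0,-3],[0,0,0]],[[0,0,-3.5],[0,0,0]],[[0,0,-2],[0,0,0]]]' --fingers 1

```text
t: 14.1
tool_pos: [0.5094, 0.1521, 0.3178]
tool_rot: [-2.488, -1.915, 0.008]
contact_force: [0.9, 1.2, 0.1]
opening: 0.0855
```

```bash
python3 -c "
from h import *
c=ctrl.camera_info('wrist');im=ctrl.get_image('wrist');cv2.imwrite('pics/w9.png',im[:,:,::-1])
np.savez('w9.npz',K=c['K'],T=c['camera_from_world'])
im=ctrl.get_image('scene')[235:380,320:480];cv2.imwrite('pics/s9.png',cv2.resize(im[:,:,::-1],None,fx=4,fy=4,interpolation=cv2.INTER_CUBIC))
plan((.46,-.10,.31),5,step=4.3)
"
```

```text
pos [0.5101 0.1522 0.319 ] dist cm 25.7 rot [ -0.1   0.1 -19.8] n 6
[[-4.28,0.27,0.16],[-0.0,0.0,-3.3]],[[-4.28,0.02,0.15],[-0.0,0.0,-3.3]],[[-4.28,-0.23,0.15],[-0.0,0.0,-3.3]],[[-4.26,-0.47,0.15],[-0.0,0.0,-3.3]],[[-4.22,-0.72,0.15],[-0.0,0.0,-3.3]],[[-4.18,-0.96,0.15],[-0.0,0.0,-3.3]],
```

View pics/w9.png

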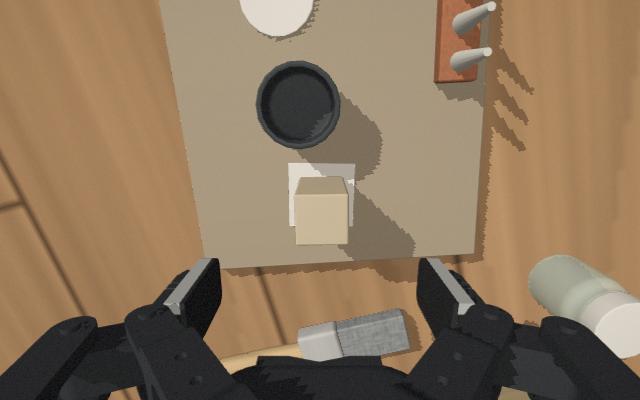

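View pics/s9.png

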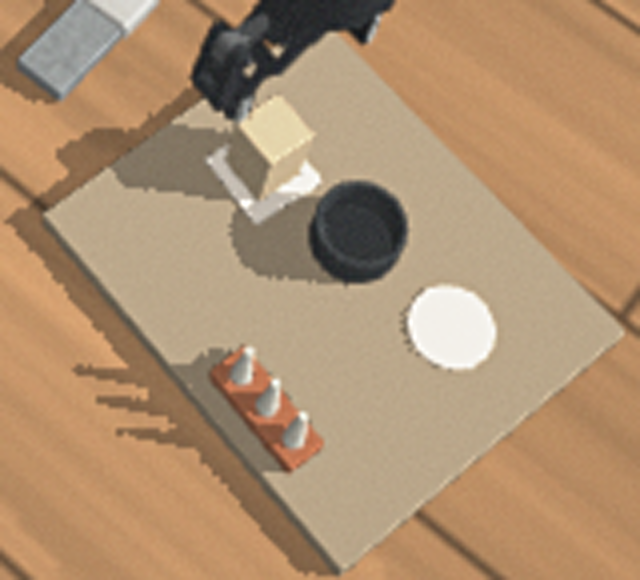

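The square post stands upright on its pad, with its top at about (322,218), and the dish is next to it at (298,104). The round post is next.

```bash
python3 -c "
from wm import *
c=W('w9.npz')
q=p2w('',[(299,193),(347,193),(348,243),(295,244)],.081,c);print('sqpost',q.mean(0),np.diff(q,axis=0)*1000)
print('dish',p2w('',[(298.5,104.5)],.054,c))
"
```

```text
sqpost [0.51072995 0.15171136 0.081     ] [[ 29.89011469  -7.9016426    0.        ]
 [ -7.45538587 -33.90214514   0.        ]
 [-34.70801347   8.39415133   0.        ]]
dish [[0.51375046 0.22585183 0.054     ]]
```

jog_arm --steps '[[[-4.3,0.3,0.2],[0,0,-3.3]],[[-4.3,0,0.2],[0,0,-3.3]],[[-4.3,-0.2,0.2],[0,0,-3.3]],[[-4.3,-0.5,0.2],[0,0,-3.3]],[[-4.2,-0.7,0.1],[0,0,-3.3]],[[-4.2,-1.0,0.1],[0,0,-3.3]],[[-2.5,-1.0,0.5],[0,0,0]]]'

```text
t: 14.9
tool_pos: [0.4507, -0.133, 0.2965]
tool_rot: [-2.091, -2.337, 0.005]
contact_force: [0.3, 0.0, 0.7]
opening: 0.0853
```

```bash
python3 -c "
from h import *
plan((.427,-.1665,.265),5,step=2.5)
"
```

```text
pos [ 0.4507 -0.133   0.2965] dist cm 5.2 rot [-0.3 -0.1  1.4] n 3
[[-1.02,-0.90,1.05],[-0.1,-0.0,0.5]],[[-1.03,-0.90,1.05],[-0.1,-0.0,0.5]],[[-1.04,-0.89,1.05],[-0.1,-0.0,0.5]],
```

jog_arm --steps '[[[-1.0,-0.9,1.0],[-0.1,0,0.5]],[[-1.0,-0.9,1.0],[-0.1,0,0.5]],[[-0.9,-0.7,0.9],[-0.1,0,0.4]],[[0,0,0],[0,0,0]]]'

```text
t: 15.3
tool_pos: [0.4246, -0.1683, 0.2604]
tool_rot: [-2.126, -2.3, 0.002]
contact_force: [-0.6, 0.1, 0.6]
opening: 0.0852
```

```bash
python3 -c "
from h import *
plan((.427,-.1665,.2),5,step=1.8)
"
```

```text
pos [ 0.4246 -0.1683  0.2604] dist cm 6.0 rot [-0.4 -0.3 -0.5] n 4
[[0.03,0.07,1.51],[-0.1,-0.1,-0.1]],[[0.03,0.07,1.51],[-0.1,-0.1,-0.1]],[[0.03,0.07,1.51],[-0.1,-0.1,-0.1]],[[0.04,0.07,1.51],[-0.1,-0.1,-0.1]],
```

jog_arm --steps '[[[0.1,0.1,1.5],[-0.1,0,0]],[[0,0.1,1.5],[-0.1,-0.1,0]],[[0,0,1.5],[-0.1,-0.1,0]],[[0,0,0.9],[0,0,0]],[[0,0,0.3],[0,0,0]]]'

```text
t: 15.8
tool_pos: [0.4273, -0.1652, 0.2011]
tool_rot: [-2.128, -2.307, -0.003]
contact_force: [-0.5, -0.3, -0.3]
opening: 0.0854
```

```bash
python3 -c "
from h import *
plan((.427,-.1665,.2),5,n=2)
"
```

```text
pos [ 0.4273 -0.1652  0.2011] dist cm 0.2 rot [-0.  -0.2 -0.4] n 2
[[-0.06,-0.02,0.06],[-0.0,-0.1,-0.2]],[[-0.06,-0.02,0.06],[-0.0,-0.1,-0.2]],
```

jog_arm --steps '[[[-0.1,0,0],[0,-0.1,0]],[[0,0,0],[0,0,0]],[[0,0,0],[0,0,0]],[[0,0,0],[0,0,0]],[[0,0,0],[0,0,0]],[[0,0,0],[0,0,0]],[[0,0,0],[0,0,0]],[[0,0,0],[0,0,0]]]' --fingers -1

```text
t: 16.6
tool_pos: [0.4285, -0.1663, 0.2032]
tool_rot: [2.128, 2.309, 0.002]
contact_force: [0.2, 0.8, -0.9]
opening: 0.0351
```

```bash
python3 -c "
from h import *
p,r,o=pose();print(p,np.degrees((r.inv()*Rt(5)).as_rotvec()),o['opening'])
im=ctrl.get_image('wrist');cv2.imwrite('pics/w10.png',im[:,:,::-1])
"
```

```text
[ 0.42850233 -0.16626233  0.20320071] [ 0.13694415  0.01802513 -0.33723998] 0.03514401556021347
```

View pics/w10.png

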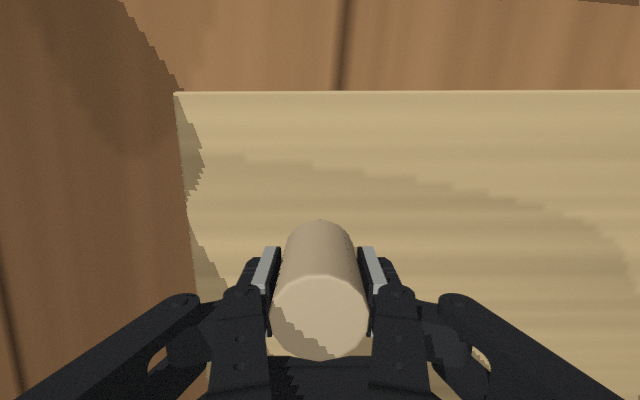

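jog_arm --steps '[[[0,0,-2.5],[0,0,0]],[[0,0,-3.5],[0,0,0]],[[0,0,-3.5],[0,0,0]],[[0,0,-2.0],[0,0,0]]]'

```text
t: 17.05
tool_pos: [0.4264, -0.1653, 0.3164]
tool_rot: [-2.122, -2.302, 0.002]
contact_force: [0.2, -0.2, -1.1]
opening: 0.0353
```

```bash
python3 -c "
from h import *
plan((.5167,.3023,.325),-2,step=4.3)
"
```

```text
pos [ 0.4264 -0.1653  0.3164] dist cm 47.6 rot [-0.5 -0.4  6.6] n 12
[[3.82,1.07,-0.05],[-0.0,-0.0,0.6]],[[3.83,1.03,-0.06],[-0.0,-0.0,0.6]],[[3.84,0.99,-0.06],[-0.0,-0.0,0.6]],[[3.85,0.95,-0.06],[-0.0,-0.0,0.6]],[[3.86,0.92,-0.06],[-0.0,-0.0,0.6]],[[3.87,0.88,-0.06],[-0.0,-0.0,0.6]],[[3.88,0.84,-0.06],[-0.0,-0.0,0.6]],[[3.89,0.80,-0.06],[-0.0,-0.0,0.6]],
[[3.89,0.77,-0.07],[-0.0,-0.0,0.6]],[[3.90,0.73,-0.07],[-0.0,-0.0,0.6]],[[3.91,0.69,-0.07],[-0.0,-0.0,0.6]],[[3.91,0.65,-0.07],[-0.0,-0.0,0.6]],
```

jog_arm --steps '[[[3.8,1.1,-0.1],[0,0,0.6]],[[3.8,1.0,-0.1],[0,0,0.6]],[[3.8,1.0,-0.1],[0,0,0.6]],[[3.9,0.9,-0.1],[0,0,0.6]],[[3.9,0.9,-0.1],[0,0,0.6]],[[3.9,0.9,-0.1],[0,0,0.6]],[[3.9,0.8,-0.1],[0,0,0.6]],[[3.9,0.8,-0.1],[0,0,0.6]]]'

```text
t: 17.85
tool_pos: [0.4906, 0.153, 0.3315]
tool_rot: [2.239, 2.2, 0.005]
contact_force: [0.5, -1.4, -2.2]
opening: 0.0348
```

```bash
python3 -c "
from h import *
plan((.5167,.3023,.31),-2,step=4)
"
```

```text
pos [0.4906 0.153  0.3315] dist cm 15.3 rot [ 0.2 -0.   1. ] n 4
[[3.74,0.59,0.54],[0.1,-0.0,0.3]],[[3.75,0.57,0.54],[0.1,-0.0,0.3]],[[3.75,0.55,0.54],[0.1,-0.0,0.3]],[[3.75,0.54,0.54],[0.1,-0.0,0.3]],
```

jog_arm --steps '[[[3.7,0.6,0.4],[0,0,0.3]],[[3.7,0.6,0.4],[0,0,0.3]],[[3.6,0.6,0.4],[0,0,0.3]],[[2.5,0.5,0.5],[0,0,0.2]],[[0,0,0],[0,0,0]]]'

```text
t: 18.35
tool_pos: [0.5169, 0.2978, 0.3135]
tool_rot: [2.254, 2.184, 0.006]
contact_force: [-0.3, -1.0, -0.3]
opening: 0.0354
```

```bash
python3 -c "
from h import *
plan((.5167,.3023,.24),-2,step=2)
"
```

```text
pos [0.5169 0.2978 0.3135] dist cm 7.4 rot [ 0.3 -0.1  0.2] n 4
[[0.11,-0.02,1.84],[0.1,-0.0,0.1]],[[0.11,-0.01,1.84],[0.1,-0.0,0.1]],[[0.11,-0.01,1.84],[0.1,-0.0,0.1]],[[0.11,-0.01,1.84],[0.1,-0.0,0.1]],
```

jog_arm --steps '[[[0.1,0,1.8],[0.1,0,0]],[[0.1,0,1.8],[0.1,0,0]],[[0.1,0,1.8],[0.1,0,0]],[[0.1,0,1.4],[0,0,0]],[[0,0,0],[0,0,0]]]'

```text
t: 18.85
tool_pos: [0.516, 0.2986, 0.2385]
tool_rot: [-2.257, -2.183, 0.007]
contact_force: [-0.2, -0.6, -0.0]
opening: 0.0353
```

```bash
python3 -c "
from h import *
plan((.5167,.3023,.212),-2,step=.8)
"
```

```text
pos [0.516  0.2986 0.2385] dist cm 2.7 rot [-0.2  0.1  0.1] n 4
[[0.09,0.02,0.66],[-0.1,0.0,0.0]],[[0.09,0.02,0.66],[-0.1,0.0,0.0]],[[0.09,0.02,0.66],[-0.1,0.0,0.0]],[[0.09,0.01,0.66],[-0.1,0.0,0.0]],
```

jog_arm --steps '[[[0.1,0,0.7],[-0.1,0,0]],[[0.1,0,0.7],[-0.1,0,0]],[[0.1,0,0.6],[0,0,0]],[[0.1,0,0.4],[0,0,0]],[[0,0,0.2],[0,0,0]]]'

```text
t: 19.35
tool_pos: [0.517, 0.3019, 0.212]
tool_rot: [2.258, 2.18, 0.001]
contact_force: [0.2, -0.5, -1.4]
opening: 0.0352
```

```bash
python3 -c "
from h import *
plan((.5167,.3023,.212),-2,n=2)
"
```

```text
pos [0.517  0.3019 0.212 ] dist cm 0.1 rot [ 0.1  0.1 -0. ] n 2
[[0.02,-0.01,0.00],[0.1,0.0,-0.0]],[[0.02,-0.01,0.00],[0.1,0.0,-0.0]],
```

jog_arm --steps '[[[0,0,0.2],[0,0,0]],[[0,0,0.1],[0,0,0]]]'

```text
t: 19.55
tool_pos: [0.5176, 0.3023, 0.2114]
tool_rot: [2.258, 2.181, 0.001]
contact_force: [-1.4, -0.1, 1.8]
opening: 0.035
```

Contact with the pad has just begun, so I'll release and retreat.

jog_arm --steps '[[[0,0,0],[0,0,0]],[[0,0,0],[0,0,0]],[[0,0,0],[0,0,0]],[[0,0,0],[0,0,0]],[[0,0,-2],[0,0,0]],[[0,0,-3],[0,0,0]],[[0,0,-3.5],[0,0,0]],[[-1,0,-2.5],[0,0,0]]]' --fingers 1

```text
t: 20.35
tool_pos: [0.5156, 0.2924, 0.3194]
tool_rot: [-2.258, -2.183, 0.011]
contact_force: [-0.6, -0.1, 1.3]
opening: 0.0854
```

jog_arm --steps '[[[-4,0,-0.5],[0,0,0]],[[-4,0,-0.5],[0,0,0]],[[-4,0,-0.5],[0,0,0]],[[-4,0,-0.5],[0,0,0]],[[-2,0,0],[0,0,0]]]'

```text
t: 20.85
tool_pos: [0.5106, 0.1091, 0.3478]
tool_rot: [2.247, 2.186, 0.007]
contact_force: [0.6, 0.3, 0.1]
opening: 0.0854
```

```bash
python3 -c "
from h import *
p,r,o=pose();print(p)
c=ctrl.camera_info('wrist');im=ctrl.get_image('wrist');cv2.imwrite('pics/w11.png',im[:,:,::-1])
np.savez('w11.npz',K=c['K'],T=c['camera_from_world'])
plan((.62,-.12,.32),4.7,step=4.4)
"
```

```text
[0.51057509 0.10911841 0.34784472]
pos [0.5106 0.1077 0.3475] dist cm 25.4 rot [ 0.4  0.2 -6.4] n 6
[[-3.74,1.93,0.48],[0.1,0.0,-1.1]],[[-3.77,1.86,0.48],[0.1,0.0,-1.1]],[[-3.81,1.79,0.47],[0.1,0.0,-1.1]],[[-3.84,1.72,0.47],[0.1,0.0,-1.1]],[[-3.87,1.65,0.47],[0.1,0.0,-1.1]],[[-3.90,1.58,0.46],[0.1,0.0,-1.1]],
```

View pics/w11.png

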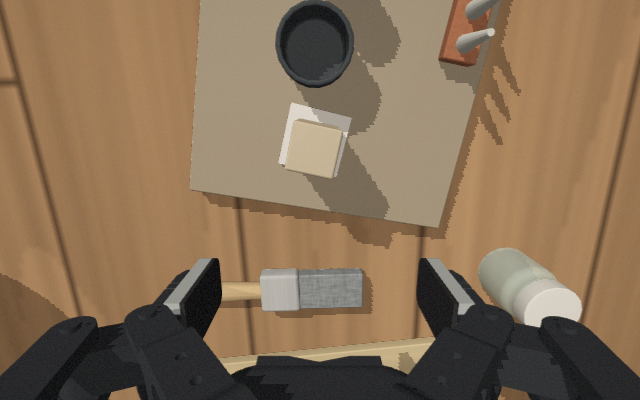

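```bash
python3 -c "
from h import *
im=ctrl.get_image('scene')[235:380,300:480];cv2.imwrite('pics/s11.png',cv2.resize(im[:,:,::-1],None,fx=4,fy=4,interpolation=cv2.INTER_CUBIC))
im=ctrl.get_image('top')[125:245,165:415];cv2.imwrite('pics/t11.png',cv2.resize(im[:,:,::-1],None,fx=3,fy=3,interpolation=cv2.INTER_CUBIC))
"
```

```text
(no output)
```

View pics/s11.png

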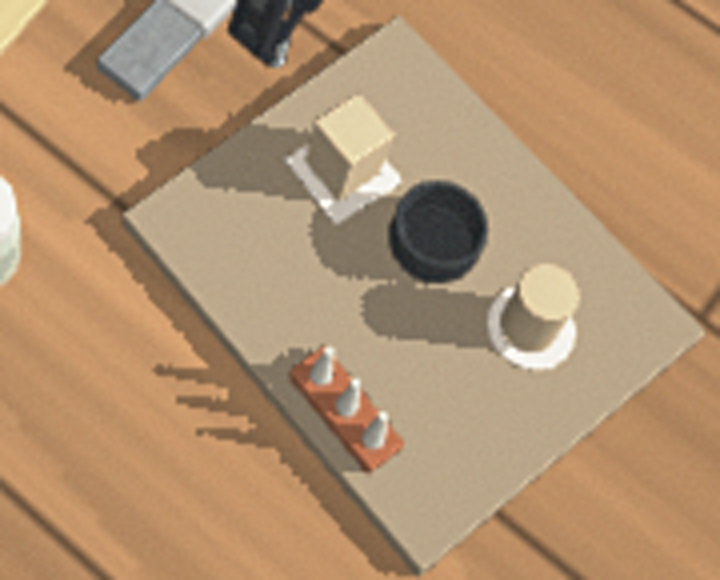

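View pics/t11.png

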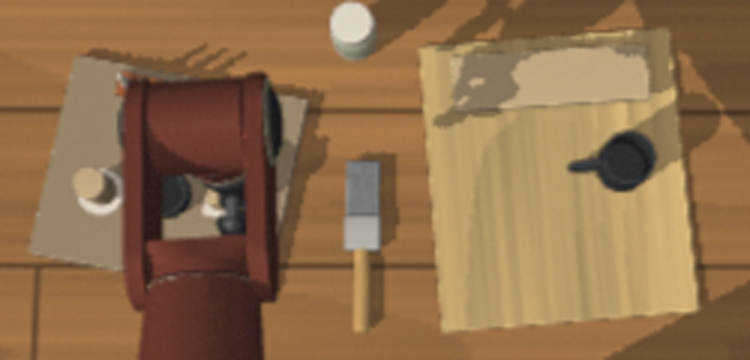

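```bash
python3 -c "
from h import *
print('rpost',p2w('scene',[((548.5)/4-.5+300,293.5/4-.5+235)],.081))
"
```

```text
rpost [[0.51861628 0.30115809 0.081     ]]
```

jog_arm --steps '[[[-3.7,1.9,0.5],[0.1,0,-1.1]],[[-3.8,1.9,0.5],[0.1,0,-1.1]],[[-3.8,1.8,0.5],[0.1,0,-1.1]],[[-3.8,1.7,0.5],[0.1,0,-1.1]],[[-3.9,1.6,0.5],[0.1,0,-1.1]],[[-3.9,1.6,0.5],[0,0,-1.1]],[[-3.5,0.7,0.5],[0,0,0]],[[-2.5,0.4,0.5],[0,0,0]]]'

```text
t: 21.8
tool_pos: [0.6464, -0.1708, 0.3031]
tool_rot: [-2.092, -2.337, -0.006]
contact_force: [-0.8, -0.4, 0.1]
opening: 0.0857
```

```bash
python3 -c "
from h import *
plan((.65,-.219,.26),4.7,step=2)
"
```

```text
pos [ 0.6464 -0.1708  0.3031] dist cm 6.5 rot [-0.  -0.4  1.6] n 4
[[-1.21,-0.04,1.07],[-0.0,-0.1,0.4]],[[-1.21,-0.03,1.07],[-0.0,-0.1,0.4]],[[-1.21,-0.03,1.07],[-0.0,-0.1,0.4]],[[-1.21,-0.02,1.07],[-0.0,-0.1,0.4]],
```

jog_arm --steps '[[[-1.2,0,1.1],[0,-0.1,0.4]],[[-1.2,0,1.1],[0,-0.1,0.4]],[[-1.2,0,1.0],[0,-0.1,0.4]],[[-0.9,0,0.8],[0,-0.1,0.4]],[[0,0,0],[0,0,0]]]'

```text
t: 22.3
tool_pos: [0.652, -0.215, 0.2558]
tool_rot: [-2.124, -2.307, 0.002]
contact_force: [-0.2, 0.7, -1.2]
opening: 0.0859
```

```bash
python3 -c "
from h import *
plan((.65,-.219,.194),4.7,step=1.8)
c=ctrl.camera_info('wrist');im=ctrl.get_image('wrist');cv2.imwrite('pics/w12.png',im[:,:,::-1])
np.savez('w12.npz',K=c['K'],T=c['camera_from_world'])
"
```

```text
pos [ 0.652  -0.215   0.2558] dist cm 6.2 rot [-0.3 -0.2  0. ] n 4
[[-0.10,-0.05,1.54],[-0.1,-0.0,0.0]],[[-0.10,-0.05,1.54],[-0.1,-0.0,0.0]],[[-0.10,-0.05,1.54],[-0.1,-0.0,0.0]],[[-0.10,-0.06,1.54],[-0.1,-0.0,0.0]],
```

View pics/w12.png

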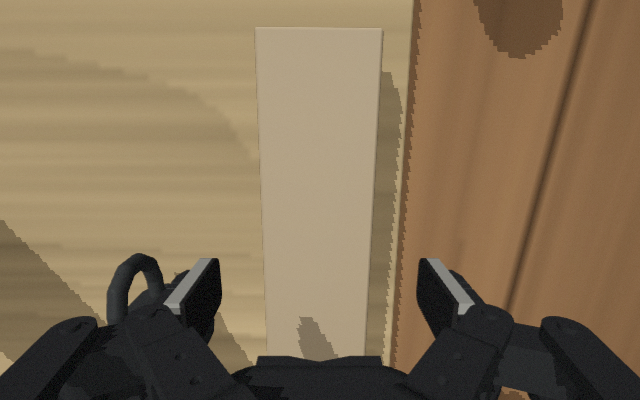

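```bash
python3 -c "
from wm import *
c=W('w12.npz')
q=p2w('',[(255.5,27.5),(382.5,29),(266.5,350),(365.5,350)],.041,c);print(q)
far=(q[0]+q[1])/2;near=(q[2]+q[3])/2;d=far-near;d/=np.linalg.norm(d);print('ang',np.degrees(np.arctan2(d[1],d[0])),'centre',far-d*.115, 'w',np.linalg.norm(q[0]-q[1]))
"
```

```text
[[ 0.61019665 -0.10782736  0.041     ]
 [ 0.67419542 -0.10332886  0.041     ]
 [ 0.62327695 -0.300883    0.041     ]
 [ 0.68879593 -0.29522829  0.041     ]]
ang 94.11286628000751 centre [ 0.650444   -0.22028195  0.041     ] w 0.06415667433408108
```

jog_arm --steps '[[[-0.15,-0.05,1.5],[-0.1,0,0]],[[-0.15,-0.05,1.5],[-0.1,0,0]],[[-0.1,0,1.5],[-0.1,0,0]],[[-0.1,0,1.0],[0,0,0]],[[0,0,0.3],[0,0,0]]]'

```text
t: 22.85
tool_pos: [0.6516, -0.2179, 0.1948]
tool_rot: [2.125, 2.314, 0.007]
contact_force: [0.4, 0.3, 0.6]
opening: 0.0853
```

```bash
python3 -c "
from h import *
plan((.6502,-.2197,.194),4.5,n=2)
"
```

```text
pos [ 0.6516 -0.2179  0.1948] dist cm 0.2 rot [ 0.2 -0.1  0.4] n 2
[[-0.08,-0.08,0.04],[0.1,-0.1,0.2]],[[-0.08,-0.08,0.04],[0.1,-0.1,0.2]],
```

jog_arm --steps '[[[-0.1,-0.1,0.1],[0.1,0,0.2]],[[-0.1,0,0.1],[0,0,0.2]],[[0,0,0.05],[0,0,0]],[[0,0,0],[0,0,0]],[[0,0,0],[0,0,0]],[[0,0,0],[0,0,0]]]' --fingers -1 --grip_force 60

```text
t: 23.45
tool_pos: [0.6507, -0.2198, 0.1924]
tool_rot: [-2.132, -2.304, -0.004]
contact_force: [-0.4, -0.4, -0.8]
opening: 0.0647
```

```bash
python3 -c "
from h import *
p,r,o=pose();print(p,np.degrees((r.inv()*Rt(4.5)).as_rotvec()),o['opening'],o['contact_force'])
c=ctrl.camera_info('wrist');im=ctrl.get_image('wrist');cv2.imwrite('pics/w13.png',im[:,:,::-1])
np.savez('w13.npz',K=c['K'],T=c['camera_from_world'])
"
```

```text
[ 0.65073718 -0.2198447   0.19242674] [ 0.01968062 -0.20566719 -0.0526275 ] 0.06467113357204925 [-0.44160709 -0.40660118 -0.77696975]
```

View pics/w13.png

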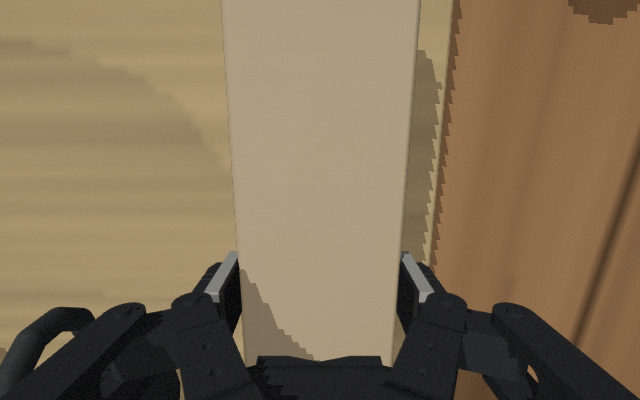

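jog_arm --steps '[[[0,0,-1],[0,0,0]],[[0,0,-2],[0,0,0]],[[0,0,-3],[0,0,0]],[[0,0,-3],[0,0,0]],[[0,0,-2.5],[0,0,0]],[[0,0,-1],[0,0,0]]]'

```text
t: 24.1
tool_pos: [0.6486, -0.2197, 0.3159]
tool_rot: [-2.125, -2.295, 0.002]
contact_force: [0.5, -1.4, -4.4]
opening: 0.0643
```

```bash
python3 -c "
from h import *
p,r,o=pose();print(p,o['opening'],o['contact_force'],o['wrist_torque'])
im=ctrl.get_image('scene')[100:300,180:440];cv2.imwrite('pics/s14.png',cv2.resize(im[:,:,::-1],None,fx=3,fy=3,interpolation=cv2.INTER_CUBIC))
plan((.56,.06,.33),0,step=3.8)
"
```

```text
[ 0.64857535 -0.21970819  0.31592877] 0.06425062975904637 [ 0.53695234 -1.38271876 -4.4139572 ] [-0.06198069 -0.06531156 -0.01969372]
pos [ 0.6488 -0.2198  0.317 ] dist cm 29.4 rot [-0.6 -0.5  4.4] n 8
[[3.57,-0.84,-0.12],[-0.1,-0.1,0.6]],[[3.57,-0.87,-0.13],[-0.1,-0.1,0.6]],[[3.56,-0.91,-0.13],[-0.1,-0.1,0.6]],[[3.55,-0.94,-0.14],[-0.1,-0.1,0.6]],[[3.54,-0.98,-0.14],[-0.1,-0.1,0.6]],[[3.53,-1.01,-0.15],[-0.1,-0.1,0.6]],[[3.52,-1.04,-0.15],[-0.1,-0.1,0.6]],[[3.51,-1.08,-0.16],[-0.1,-0.1,0.6]],
```

View pics/s14.png

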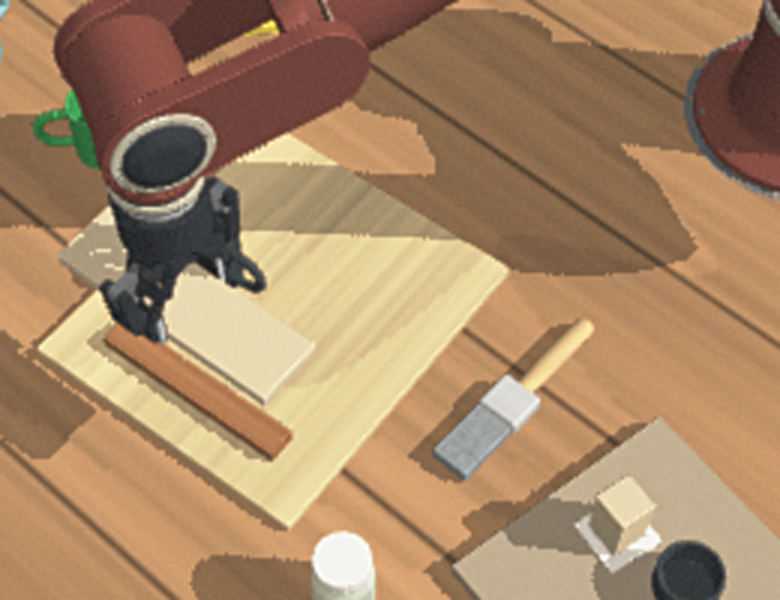

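The batt is lifted clear of its batten and looks level, at about (240,330) in the zoom. I'll carry it over now.

jog_arm --steps '[[[2.5,-0.8,-0.1],[-0.1,-0.1,0.6]],[[3.6,-0.9,-0.1],[-0.1,-0.1,0.6]],[[3.6,-0.9,-0.1],[-0.1,-0.1,0.6]],[[3.6,-0.9,-0.1],[-0.1,-0.1,0.6]],[[3.5,-1.0,-0.1],[-0.1,-0.1,0.6]],[[3.5,-1.0,-0.2],[-0.1,-0.1,0.6]],[[3.5,-1.0,-0.2],[-0.1,-0.1,0.6]],[[3.5,-1.1,-0.2],[-0.1,0,0.6]]]'

```text
t: 24.95
tool_pos: [0.5573, 0.0551, 0.3177]
tool_rot: [-2.241, -2.197, 0.013]
contact_force: [0.1, -0.2, -4.4]
opening: 0.0644
```

```bash
python3 -c "
from h import *
plan((.514,.2267,.32),-2.6,step=3.6)
"
```

```text
pos [0.5573 0.0551 0.3177] dist cm 17.7 rot [-0.5  0.2  1.5] n 5
[[3.41,-0.93,-0.05],[-0.1,0.0,0.3]],[[3.41,-0.95,-0.05],[-0.1,0.0,0.3]],[[3.40,-0.97,-0.05],[-0.1,0.0,0.3]],[[3.40,-0.99,-0.05],[-0.1,0.0,0.3]],[[3.39,-1.00,-0.05],[-0.1,0.0,0.3]],
```

jog_arm --steps '[[[3.4,-0.9,-0.1],[-0.1,0,0.3]],[[3.4,-0.9,-0.1],[-0.1,0,0.3]],[[3.4,-0.9,0],[-0.1,0,0.3]],[[3.4,-1.0,0],[-0.1,0,0.3]],[[2.4,-0.7,0],[-0.1,0,0.2]],[[0.4,-0.2,0],[0,0,0]],[[0,0,0],[0,0,0]]]'

```text
t: 25.65
tool_pos: [0.508, 0.23, 0.3084]
tool_rot: [-2.261, -2.173, 0.022]
contact_force: [-0.2, -0.2, -4.5]
opening: 0.0647
```

```bash
python3 -c "
from h import *
plan((.514,.2267,.27),-2.6,step=1.5)
"
```

```text
pos [0.508  0.23   0.3084] dist cm 3.9 rot [-0.8  0.4  0.3] n 3
[[-0.09,0.22,1.28],[-0.3,0.1,0.1]],[[-0.10,0.22,1.28],[-0.3,0.1,0.1]],[[-0.10,0.21,1.28],[-0.3,0.1,0.1]],
```

jog_arm --steps '[[[-0.1,0.2,1.2],[-0.3,0.1,0.1]],[[-0.1,0.2,1.2],[-0.3,0.1,0.1]],[[-0.1,0.2,1.0],[-0.2,0.1,0]],[[0,0,0],[0,0,0]]]'

```text
t: 26.05
tool_pos: [0.5141, 0.2231, 0.2688]
tool_rot: [2.273, 2.168, -0.006]
contact_force: [-0.6, 0.0, -4.0]
opening: 0.0642
```

```bash
python3 -c "
from h import *
plan((.514,.2267,.251),-2.6,step=.7)
"
```

```text
pos [0.5141 0.2231 0.2688] dist cm 1.8 rot [-0.1  0.2 -0.1] n 3
[[0.12,-0.01,0.59],[-0.0,0.1,-0.0]],[[0.12,-0.01,0.59],[-0.0,0.1,-0.0]],[[0.12,-0.01,0.59],[-0.0,0.1,-0.0]],
```

jog_arm --steps '[[[0.1,0,0.6],[0,0.1,0]],[[0.1,0,0.5],[0,0.1,0]],[[0.1,0,0.4],[0,0,0]],[[0,0,0],[0,0,0]]]'

```text
t: 26.45
tool_pos: [0.5148, 0.2251, 0.252]
tool_rot: [-2.274, -2.164, 0.003]
contact_force: [-0.5, 1.3, -4.8]
opening: 0.0645
```

```bash
python3 -c "
from h import *
plan((.514,.2267,.2464),-2.6,step=.3)
im=ctrl.get_image('scene')[200:400,280:520];cv2.imwrite('pics/s15.png',cv2.resize(im[:,:,::-1],None,fx=3,fy=3,interpolation=cv2.INTER_CUBIC))
c=ctrl.camera_info('wrist');im=ctrl.get_image('wrist');cv2.imwrite('pics/w15.png',im[:,:,::-1])
"
```

```text
pos [0.5148 0.2251 0.252 ] dist cm 0.6 rot [-0.2 -0.  -0.2] n 2
[[0.08,-0.04,0.28],[-0.1,-0.0,-0.1]],[[0.08,-0.04,0.28],[-0.1,-0.0,-0.1]],
```

View pics/s15.png

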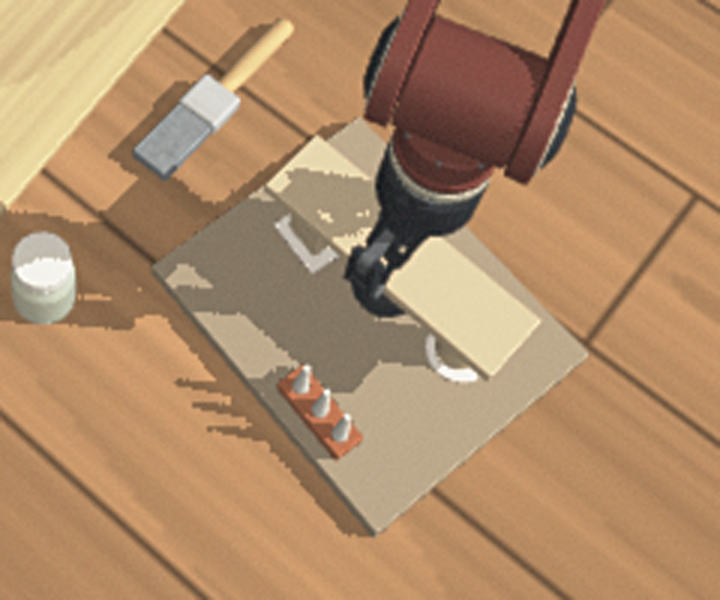

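View pics/w15.png

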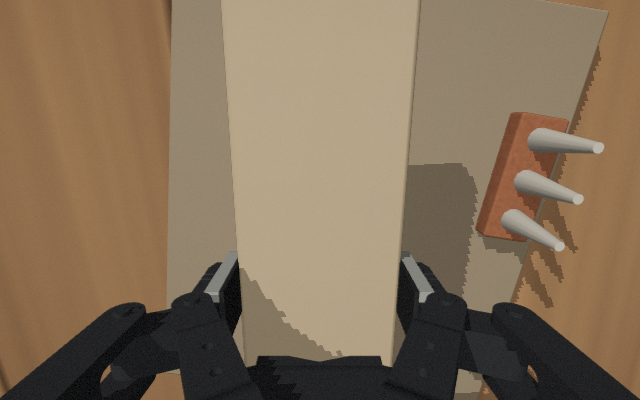

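The batt is over both posts and looks aligned. I'll lower it in small steps.

jog_arm --steps '[[[0.1,0,0.3],[0,0,0]],[[0,0,0.2],[0,0,0]]]'

```text
t: 26.75
tool_pos: [0.5155, 0.2265, 0.2488]
tool_rot: [-2.275, -2.166, -0.003]
contact_force: [0.2, -0.7, -5.1]
opening: 0.0647
```

jog_arm --steps '[[[0,0,0.1],[0,0,0]],[[0,0,0.1],[0,0,0]]]'

```text
t: 26.95
tool_pos: [0.5155, 0.2267, 0.2468]
tool_rot: [-2.274, -2.167, -0.003]
contact_force: [-0.2, 1.4, -3.8]
opening: 0.0645
```

jog_arm --steps '[[[0,-0.1,0.1],[0,0,0]],[[0,0,0.1],[0,0,0]]]'

```text
t: 27.15
tool_pos: [0.5151, 0.2268, 0.2464]
tool_rot: [2.274, 2.166, 0.005]
contact_force: [-3.6, -1.8, 4.1]
opening: 0.0645
```

```bash
python3 -c "
from h import *
plan((.514,.2267,.246),-2.6,n=1)
o=ctrl.get_obs();print(o['contact_force'],o['wrist_torque'])
"
```

```text
pos [0.5151 0.2268 0.2464] dist cm 0.1 rot [ 0.1 -0.1 -0.2] n 1
[[-0.02,-0.11,0.04],[0.1,-0.1,-0.2]],
[-3.56444976 -1.84182177  4.1268365 ] [-0.26949366  0.80043965 -0.03562105]
```

jog_arm --steps '[[[0,0,0],[0,0,0]],[[0,0,0],[0,0,0]],[[0,0,0],[0,0,0]],[[0,0,0],[0,0,0]]]' --fingers 1

```text
t: 27.55
tool_pos: [0.5164, 0.2272, 0.249]
tool_rot: [2.273, 2.165, 0.013]
contact_force: [-0.4, -0.2, -0.4]
opening: 0.0854
```

jog_arm --steps '[[[0,0,-1],[0,0,0]],[[0,0,-2],[0,0,0]],[[0,0,-3],[0,0,0]],[[0,0,-4],[0,0,0]],[[0,0,-3],[0,0,0]],[[0,0,-2],[0,0,0]]]'

```text
t: 28.15
tool_pos: [0.5141, 0.2264, 0.4032]
tool_rot: [-2.274, -2.167, -0.003]
contact_force: [1.4, -0.4, 0.3]
opening: 0.0857
```

```bash
python3 -c "
from h import *
c=ctrl.camera_info('wrist');im=ctrl.get_image('wrist');cv2.imwrite('pics/w16.png',im[:,:,::-1])
np.savez('w16.npz',K=c['K'],T=c['camera_from_world'])
plan((.53,-.02,.36),3,step=4.4)
"
```

```text
pos [0.5148 0.2267 0.4076] dist cm 25.2 rot [ 0.4 -0.2 -5.8] n 6
[[-4.10,0.45,0.78],[0.1,-0.0,-1.0]],[[-4.10,0.38,0.78],[0.1,-0.0,-1.0]],[[-4.11,0.31,0.78],[0.1,-0.0,-1.0]],[[-4.11,0.24,0.79],[0.1,-0.0,-1.0]],[[-4.12,0.17,0.79],[0.1,-0.0,-1.0]],[[-4.12,0.11,0.79],[0.1,-0.0,-1.0]],
```

View pics/w16.png

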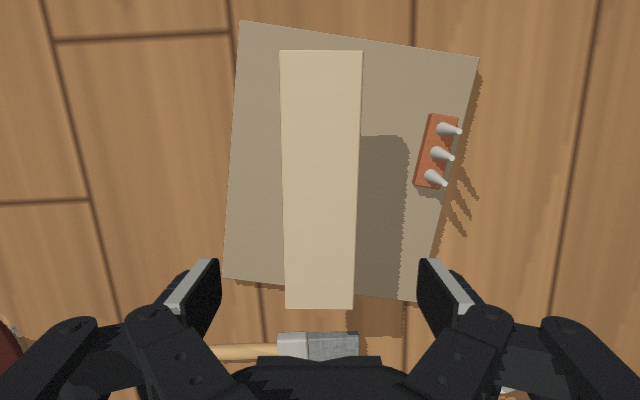

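```bash
python3 -c "
from wm import *
c=W('w16.npz')
q=p2w('',[(279.5,50),(363,51),(353,308.5),(285.5,308.5)],.095,c);print(q.mean(0));d=(q[0]+q[1]-q[2]-q[3])/2;print(np.linalg.norm(d),np.degrees(np.arctan2(d[1],d[0])),np.linalg.norm(q[0]-q[1]),np.linalg.norm(q[3]-q[2]))
"
```

```text
[0.5157611  0.22692522 0.095     ]
0.22765924001732163 86.81630181676572 0.06455097620256274 0.06488081623674173
```

jog_arm --steps '[[[-4.1,0.4,0.8],[0.1,0,-1]],[[-4.1,0.4,0.8],[0.1,0,-1]],[[-4.1,0.3,0.8],[0.1,0,-1]],[[-4.1,0.3,0.8],[0.1,0,-1]],[[-4.1,0.2,0.8],[0,0,-1]],[[-4.1,0.1,0.8],[0,0,-1]],[[-4.2,0.1,0.8],[0,0,-1]],[[-4.2,0.1,0.8],[0,0,-1]]]'

```text
t: 29.0
tool_pos: [0.5412, -0.1091, 0.349]
tool_rot: [2.092, 2.331, 0.027]
contact_force: [1.1, -0.4, -0.3]
opening: 0.0853
```

```bash
python3 -c "
from h import *
plan((.5475,-.27,.32),6,step=4)
"
```

```text
pos [ 0.5412 -0.1091  0.349 ] dist cm 16.4 rot [ 1.1 -0.3  0.2] n 5
[[-3.22,-0.23,0.56],[0.2,-0.1,0.0]],[[-3.21,-0.23,0.56],[0.2,-0.1,0.0]],[[-3.21,-0.22,0.57],[0.2,-0.1,0.0]],[[-3.21,-0.22,0.57],[0.2,-0.1,0.0]],[[-3.21,-0.22,0.58],[0.2,-0.1,0.0]],
```

jog_arm --steps '[[[-3.2,-0.2,0.6],[0.2,-0.1,0]],[[-3.2,-0.2,0.6],[0.2,-0.1,0]],[[-3.2,-0.2,0.6],[0.2,0,0]],[[-3.2,-0.2,0.6],[0.2,0,0]],[[-2.4,-0.2,0.5],[0.2,0,0]],[[0,0,0],[0,0,0]]]'

```text
t: 29.6
tool_pos: [0.5462, -0.2726, 0.318]
tool_rot: [2.106, 2.331, 0.001]
contact_force: [0.2, -0.0, -0.5]
opening: 0.0855
```

```bash
python3 -c "
from h import *
p,r,o=pose();print(p)
c=ctrl.camera_info('wrist');im=ctrl.get_image('wrist');cv2.imwrite('pics/w17.png',im[:,:,::-1])
np.savez('w17.npz',K=c['K'],T=c['camera_from_world'])
plan((.5475,-.303,.28),6,step=2)
"
```

```text
[ 0.5461925  -0.27256461  0.31804343]
pos [ 0.5463 -0.2714  0.3183] dist cm 5.0 rot [ 0.1 -0.1 -0.1] n 3
[[-1.05,-0.07,1.28],[0.0,-0.0,-0.0]],[[-1.05,-0.07,1.28],[0.0,-0.0,-0.0]],[[-1.05,-0.07,1.28],[0.0,-0.0,-0.0]],
```

View pics/w17.png

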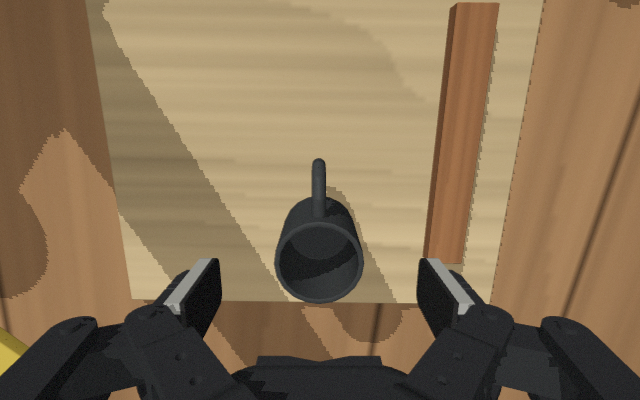

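```bash
python3 -c "
from wm import *
c=W('w17.npz')
print(p2w('',[(318.5,262.5)],.082,c))
"
```

```text
[[ 0.54922927 -0.30274515  0.082     ]]
```

jog_arm --steps '[[[-1.0,-0.1,0.8],[0,0,0]],[[-1.1,-0.1,0.8],[0,0,0]],[[-0.9,0,0.8],[0,0,0]],[[0,0,0],[0,0,0]]]'

```text
t: 30.05
tool_pos: [0.5478, -0.301, 0.2929]
tool_rot: [2.101, 2.335, 0.003]
contact_force: [0.0, 0.7, -0.2]
opening: 0.0855
```

```bash
python3 -c "
from h import *
plan((.5475,-.303,.21),6,step=1.8)
"
```

```text
pos [ 0.5478 -0.301   0.2929] dist cm 8.3 rot [ 0.1 -0.1  0. ] n 5
[[-0.04,-0.01,1.66],[0.0,-0.0,0.0]],[[-0.04,-0.01,1.66],[0.0,-0.0,0.0]],[[-0.04,-0.01,1.66],[0.0,-0.0,0.0]],[[-0.04,-0.01,1.66],[0.0,-0.0,0.0]],[[-0.04,-0.01,1.66],[0.0,-0.0,0.0]],
```

jog_arm --steps '[[[-0.1,0,1.7],[0,0,0]],[[-0.1,0,1.7],[0,0,0]],[[0,0,1.7],[0,0,0]],[[0,0,1.6],[0,0,0]],[[0,0,1.1],[0,0,0]],[[0,0,0.3],[0,0,0]]]'

```text
t: 30.65
tool_pos: [0.5478, -0.3012, 0.2032]
tool_rot: [-2.097, -2.335, -0.004]
contact_force: [0.1, -0.3, 0.2]
opening: 0.0858
```

```bash
python3 -c "
from h import *
plan((.5487,-.303,.21),6,n=2)
"
```

```text
pos [ 0.5478 -0.3012  0.2032] dist cm 0.7 rot [-0.  -0.2  0.1] n 2
[[-0.09,0.03,-0.34],[-0.0,-0.1,0.1]],[[-0.09,0.03,-0.34],[-0.0,-0.1,0.1]],
```

jog_arm --steps '[[[-0.1,0.1,-0.3],[0,0,0]],[[-0.1,0,-0.2],[0,0,0]],[[0,0,0],[0,0,0]],[[0,0,0],[0,0,0]],[[0,0,0],[0,0,0]],[[0,0,0],[0,0,0]]]' --fingers -1 --grip_force 40

```text
t: 31.25
tool_pos: [0.5496, -0.3033, 0.2096]
tool_rot: [-2.098, -2.336, -0.004]
contact_force: [-0.0, -0.0, -1.4]
opening: 0.0601
```

```bash
python3 -c "
from h import *
p,r,o=pose();print(p,np.degrees((r.inv()*Rt(6)).as_rotvec()),o['opening'],o['contact_force'])
im=ctrl.get_image('wrist');cv2.imwrite('pics/w18.png',im[:,:,::-1])
c=ctrl.camera_info('wrist');np.savez('w18.npz',K=c['K'],T=c['camera_from_world'])
"
```

```text
[ 0.54959572 -0.30334868  0.20958894] [ 0.06988779 -0.15694758  0.14333139] 0.06010614232587503 [-0.04309162 -0.04164152 -1.35796217]
```

View pics/w18.png

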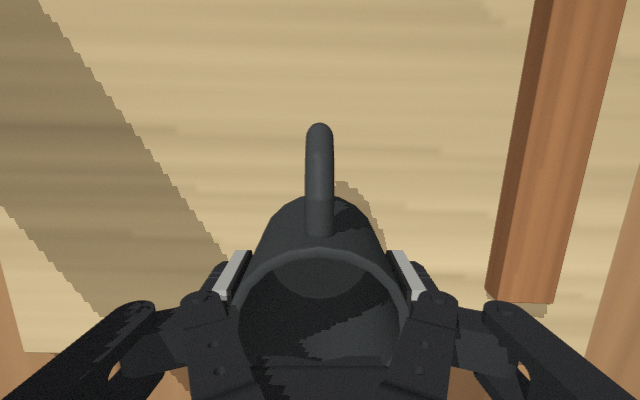

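jog_arm --steps '[[[0,0,-2],[0,0,0]],[[0,0,-3.5],[0,0,0]],[[0,0,-4],[0,0,0]],[[0,0,-4],[0,0,0]],[[0,0,-3],[0,0,0]]]'

```text
t: 31.8
tool_pos: [0.5476, -0.3026, 0.3708]
tool_rot: [-2.087, -2.323, -0.001]
contact_force: [0.9, -0.7, -1.7]
opening: 0.0602
```

```bash
python3 -c "
from h import *
print(ctrl.get_obs()['opening'])
plan((.5155,.2268,.38),-3,step=4.2)
"
```

```text
0.06021777413372925
pos [ 0.5476 -0.3026  0.3708] dist cm 53.0 rot [-0.7 -0.8  9.1] n 13
[[4.08,0.19,-0.01],[-0.1,-0.1,0.7]],[[4.08,0.14,-0.02],[-0.1,-0.1,0.7]],[[4.08,0.09,-0.02],[-0.1,-0.1,0.7]],[[4.08,0.04,-0.03],[-0.1,-0.1,0.7]],[[4.08,-0.01,-0.03],[-0.1,-0.1,0.7]],[[4.08,-0.06,-0.03],[-0.1,-0.1,0.7]],[[4.08,-0.11,-0.04],[-0.1,-0.1,0.7]],[[4.08,-0.16,-0.04],[-0.1,-0.1,0.7]],
[[4.07,-0.21,-0.05],[-0.1,-0.1,0.7]],[[4.07,-0.26,-0.05],[-0.1,-0.1,0.7]],[[4.07,-0.31,-0.06],[-0.1,-0.1,0.7]],[[4.06,-0.36,-0.06],[-0.1,-0.1,0.7]],[[4.06,-0.41,-0.07],[-0.1,-0.1,0.7]],
```

jog_arm --steps '[[[3,0.2,0],[-0.1,-0.1,0.7]],[[4,0.1,0],[-0.1,-0.1,0.7]],[[4,0.1,0],[-0.1,-0.1,0.7]],[[4,0,0],[-0.1,-0.1,0.7]],[[4,0,0],[-0.1,-0.1,0.7]],[[4,-0.1,0],[-0.1,-0.1,0.7]],[[4,-0.1,0],[-0.1,-0.1,0.7]],[[4,-0.2,0],[-0.1,-0.1,0.7]]]'

```text
t: 32.6
tool_pos: [0.5289, 0.0121, 0.3803]
tool_rot: [2.213, 2.202, 0.008]
contact_force: [0.3, -0.2, -2.2]
opening: 0.0598
```

```bash
python3 -c "
from h import *
plan((.5155,.2268,.38),-3,step=4)
"
```

```text
pos [0.5289 0.0121 0.3803] dist cm 21.5 rot [1.  0.6 2.7] n 6
[[3.58,-0.24,-0.04],[0.2,0.1,0.5]],[[3.57,-0.27,-0.03],[0.2,0.1,0.5]],[[3.57,-0.30,-0.02],[0.2,0.1,0.5]],[[3.57,-0.32,-0.02],[0.2,0.1,0.5]],[[3.57,-0.35,-0.01],[0.2,0.1,0.5]],[[3.56,-0.38,-0.00],[0.2,0.1,0.5]],
```

jog_arm --steps '[[[3.6,-0.2,0],[0.2,0.1,0.5]],[[3.6,-0.3,0],[0.2,0.1,0.5]],[[3.6,-0.3,0],[0.1,0.1,0.5]],[[3.6,-0.3,0],[0.1,0.1,0.5]],[[3.4,-0.3,0],[0.1,0.1,0.5]],[[2.0,-0.2,0],[0,0,0.2]],[[0,0,0],[0,0,0]]]'

```text
t: 33.3
tool_pos: [0.5136, 0.223, 0.3788]
tool_rot: [2.271, 2.165, 0.007]
contact_force: [-0.4, -0.4, -2.7]
opening: 0.06
```

```bash
python3 -c "
from h import *
plan((.5155,.2268,.32),-3,step=2)
"
```

```text
pos [0.5136 0.223  0.3788] dist cm 5.9 rot [ 0.3 -0.   0.3] n 3
[[0.13,0.05,1.96],[0.1,-0.0,0.1]],[[0.13,0.05,1.96],[0.1,-0.0,0.1]],[[0.13,0.05,1.96],[0.1,-0.0,0.1]],
```

jog_arm --steps '[[[0.1,0.1,1.8],[0.1,0,0.1]],[[0.1,0,1.8],[0.1,0,0.1]],[[0.1,0,1.4],[0.1,0,0.1]],[[0,0,0],[0,0,0]]]'

```text
t: 33.7
tool_pos: [0.5149, 0.225, 0.3278]
tool_rot: [2.277, 2.161, 0.001]
contact_force: [0.1, -0.3, -2.6]
opening: 0.0599
```

```bash
python3 -c "
from h import *
plan((.5155,.2268,.297),-3,step=.8)
im=ctrl.get_image('scene')[180:380,280:520];cv2.imwrite('pics/s19.png',cv2.resize(im[:,:,::-1],None,fx=3,fy=3,interpolation=cv2.INTER_CUBIC))
im=ctrl.get_image('wrist');cv2.imwrite('pics/w19.png',im[:,:,::-1])
"
```

```text
pos [0.5149 0.225  0.3278] dist cm 3.1 rot [0.1 0.  0. ] n 4
[[0.05,0.01,0.77],[0.0,0.0,0.0]],[[0.05,0.01,0.77],[0.0,0.0,0.0]],[[0.05,0.01,0.77],[0.0,0.0,0.0]],[[0.05,0.01,0.77],[0.0,0.0,0.0]],
```

View pics/s19.png

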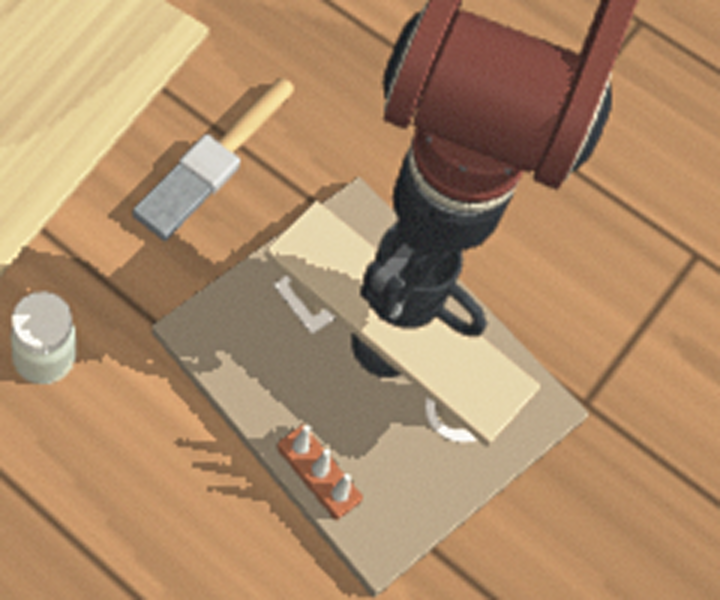

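View pics/w19.png

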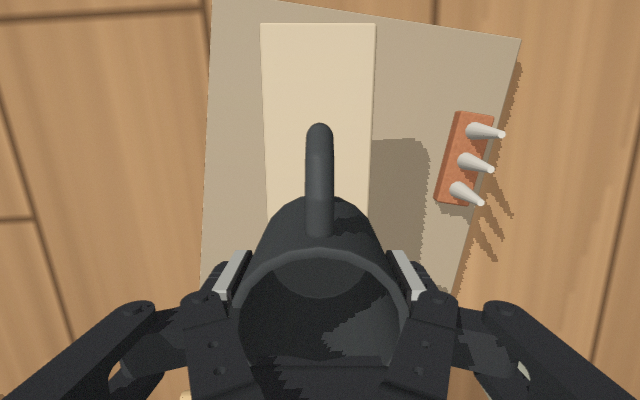

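The mug is above the middle of the batt. Lowering it.

jog_arm --steps '[[[0.1,0,0.8],[0,0,0]],[[0.05,0,0.8],[0,0,0]],[[0,0,0.6],[0,0,0]],[[0,0,0.4],[0,0,0]],[[0,0,0],[0,0,0]]]'

```text
t: 34.3
tool_pos: [0.517, 0.2264, 0.3051]
tool_rot: [2.275, 2.157, 0.013]
contact_force: [-0.6, -0.2, -2.5]
opening: 0.0599
```

```bash
python3 -c "
from h import *
plan((.5155,.2268,.2926),-3,step=.3)
"
```

```text
pos [0.517  0.2264 0.3051] dist cm 1.3 rot [ 0.6 -0.1 -0. ] n 5
[[0.01,-0.03,0.25],[0.1,-0.0,-0.0]],[[0.01,-0.03,0.25],[0.1,-0.0,-0.0]],[[0.01,-0.03,0.25],[0.1,-0.0,-0.0]],[[0.01,-0.03,0.25],[0.1,-0.0,-0.0]],[[0.01,-0.03,0.25],[0.1,-0.0,-0.0]],
```

jog_arm --steps '[[[0,-0.05,0.5],[0.2,0,0]],[[0,-0.05,0.4],[0.2,0,0]],[[0,0,0.3],[0.1,0,0]]]'

```text
t: 34.6
tool_pos: [0.5163, 0.2266, 0.2929]
tool_rot: [-2.28, -2.162, -0.005]
contact_force: [-0.4, 0.2, -1.5]
opening: 0.0598
```

jog_arm --steps '[[[0,0,0.1],[0,0,0]],[[0,0,0.1],[0,0,0]]]'

```text
t: 34.8
tool_pos: [0.5162, 0.2266, 0.2902]
tool_rot: [-2.279, -2.161, -0.004]
contact_force: [1.2, -0.7, 2.2]
opening: 0.0597
```

jog_arm --steps '[[[0,0,0],[0,0,0]],[[0,0,0],[0,0,0]],[[0,0,0],[0,0,0]],[[0,0,0],[0,0,0]]]' --fingers 1

```text
t: 35.2
tool_pos: [0.517, 0.2269, 0.2923]
tool_rot: [2.279, 2.161, 0.009]
contact_force: [0.0, -0.5, 0.6]
opening: 0.0852
```

```bash
python3 -c "
from h import *
p,r,o=pose();print(p,np.degrees((r.inv()*Rt(-3)).as_rotvec()),o['opening'],o['contact_force'])
im=ctrl.get_image('wrist');cv2.imwrite('pics/w20.png',im[:,:,::-1])
"
```

```text
[0.51701905 0.22686197 0.29229871] [ 0.29075409 -0.19908015 -0.04390221] 0.08524441392650108 [ 0.02041347 -0.50619483  0.62215936]
```

View pics/w20.png

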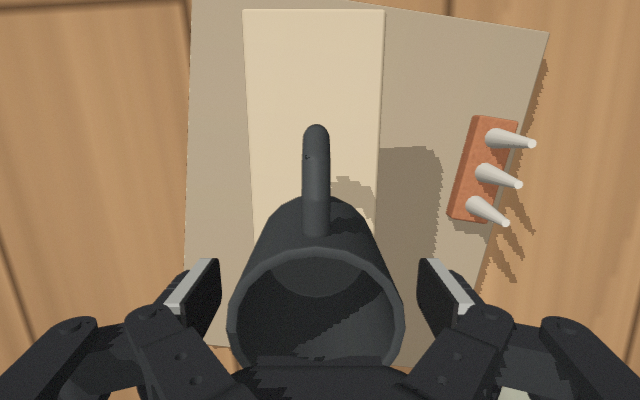

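The mug is released and both pads are clear of it. I'll lift straight up.

jog_arm --steps '[[[0,-0.1,-1],[0,0,0]],[[0,0,-2],[0,0,0]],[[0,0,-3],[0,0,0]],[[0,0,-3],[0,0,0]],[[0,0,-3],[0,0,0]],[[0,0,-2],[0,0,0]]]'

```text
t: 35.85
tool_pos: [0.514, 0.2262, 0.4368]
tool_rot: [-2.278, -2.161, -0.001]
contact_force: [0.2, -0.2, 1.1]
opening: 0.0854
```

jog_arm --steps '[[[-3,-1,0],[0,0,0]],[[-4,-1,0],[0,0,0]],[[-4,-1,0],[0,0,0]],[[-4,-1,0],[0,0,0]],[[-4,-1,0],[0,0,0]],[[-2,0,0],[0,0,0]],[[0,0,0],[0,0,0]]]'

```text
t: 36.55
tool_pos: [0.4501, 0.0136, 0.4496]
tool_rot: [2.267, 2.158, 0.026]
contact_force: [0.0, -0.4, 0.3]
opening: 0.0854
```

```bash
python3 -c "
from h import *
p,r,o=pose();print(p,o['t'])
im=ctrl.get_image('scene');cv2.imwrite('pics/s21f.png',im[:,:,::-1]);im=im[210:380,260:480];cv2.imwrite('pics/s21.png',cv2.resize(im[:,:,::-1],None,fx=3.5,fy=3.5,interpolation=cv2.INTER_CUBIC))
im=ctrl.get_image('top');cv2.imwrite('pics/t21f.png',im[:,:,::-1]);im=im[110:250,160:360];cv2.imwrite('pics/t21.png',cv2.resize(im[:,:,::-1],None,fx=4,fy=4,interpolation=cv2.INTER_CUBIC))
c=ctrl.camera_info('wrist');im=ctrl.get_image('wrist');cv2.imwrite('pics/w21.png',im[:,:,::-1])
np.savez('w21.npz',K=c['K'],T=c['camera_from_world'])
"
```

```text
[0.45007694 0.01360953 0.44958548] 36.55
```

View pics/s21.png

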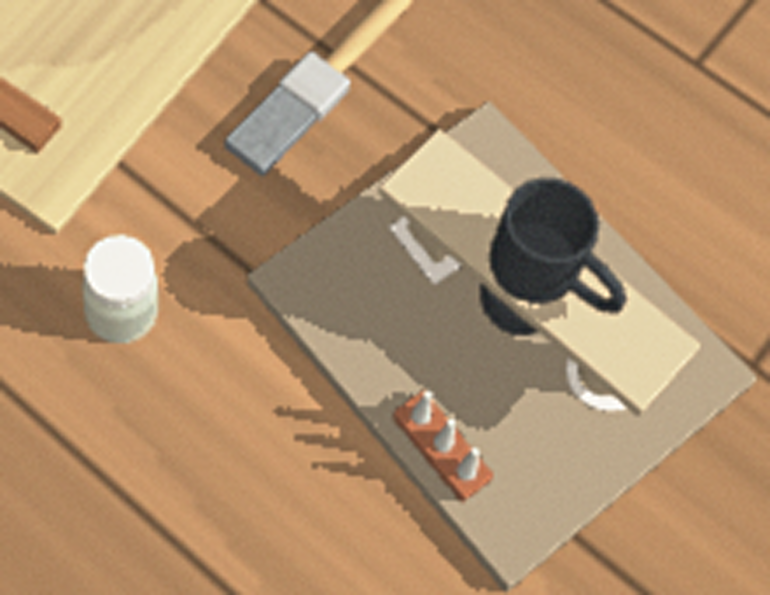

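View pics/t21.png

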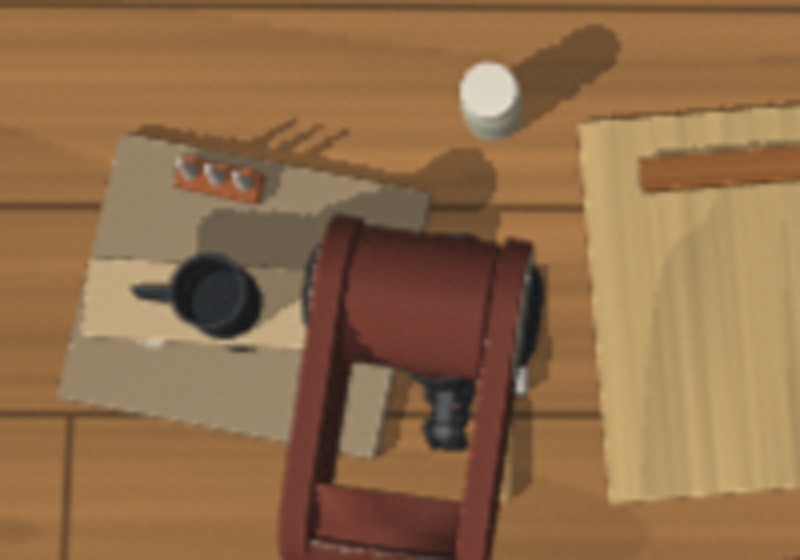

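View pics/w21.png

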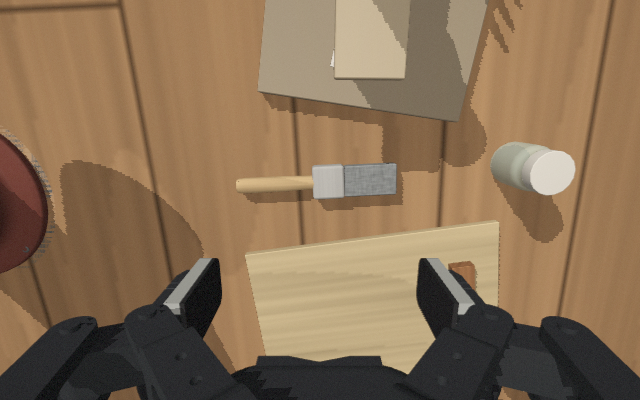

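The complete setting is standing. The mug is on the batt at (548,240) in the scene zoom, with the dish below it at (510,308). I'll check the numbers against both fixed cameras.

```bash
python3 -c "
from h import *
def zs(p): return (np.array(p,float)+.5)/3.5-.5+np.array([260,210])
def zt(p): return (np.array(p,float)+.5)/4-.5+np.array([160,110])
print('mug scene',p2w('scene',zs([(551,222)]),.165),'top',p2w('top',zt([(217,294)]),.165))
q=p2w('scene',zs([(438,130),(700,347),(640,412),(380,190)]),.095);print('batt',q.mean(0))
d=(q[1]+q[2]-q[0]-q[3])/2;print(np.linalg.norm(d),np.degrees(np.arctan2(d[1],d[0])))
q=p2w('top',zt([(96,256),(80,333)]),.095);print('top far end mid',q.mean(0), 'expected from scene ctr')
a=cv2.imread('pics/scene0.png');b=cv2.imread('pics/s21f.png')
for n,(x,y,w,h) in dict(jar=(280,272,30,38),brush=(322,205,60,56),plaque=(368,316,36,40)).items():
  t=a[y:y+h,x:x+w];r=cv2.matchTemplate(b[y-8:y+h+8,x-8:x+w+8],t,cv2.TM_CCOEFF_NORMED);m=cv2.minMaxLoc(r);print(n,round(m[1],2),(m[3][0]-8,m[3][1]-8))
"
```

```text
mug scene [[0.51788307 0.22534997 0.165     ]] top [[0.5130449  0.21599705 0.165     ]]
batt [0.51680702 0.22708005 0.095     ]
0.22808257625240697 86.85861157662553
top far end mid [0.52311961 0.33763951 0.095     ] expected from scene ctr
jar 0.93 (0, 0)
brush 0.92 (0, 0)
plaque 0.78 (0, 0)
```

The top and scene readings of the mug's y differ by 9 mm. My top-view rim reading was rough, so I'll take one wrist view to settle it.

jog_arm --steps '[[[2,0.5,-0.5],[0.3,0,0]],[[4,1,-0.5],[0.3,0,0]],[[4,1,0],[0.3,0,0]],[[3,1,0],[0.3,0,0]],[[1,0.5,0],[0,0,0]],[[0,0,0],[0,0,0]]]'

```text
t: 37.3
tool_pos: [0.4976, 0.1657, 0.4607]
tool_rot: [-2.257, -2.176, -0.003]
contact_force: [0.6, 0.3, 0.1]
opening: 0.0853
```

```bash
python3 -c "
from h import *
p,r,o=pose();print(p,o['t'])
c=ctrl.camera_info('wrist');im=ctrl.get_image('wrist');cv2.imwrite('pics/w22.png',im[:,:,::-1])
np.savez('w22.npz',K=c['K'],T=c['camera_from_world'])
print(w2p('',[[.5165,.2266,.165],[.5158,.2269,.095]],c))
"
```

```text
[0.4976226  0.16565104 0.46069597] 37.3
[[341.14582218 122.89063733]
 [336.03010715 120.35984057]]
```

View pics/w22.png

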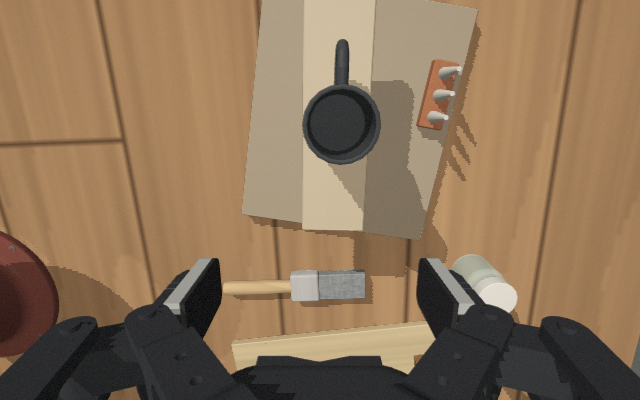

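The mug rim centre is seen at about (341,123). That matches the predicted (341.1,122.9) for a mug at (0.5165, 0.2266). The batt is straight and everything is clear of the gripper, so I'm handing in.

```bash
python3 -c "
from h import *
print(ctrl.finish_job()); print(ctrl.get_obs()['t'])
"
```

```text
the job is handed in; nothing more can be done
None
the job is handed in; nothing more can be done
```

The setting is built and handed in at about 37 s of the 128 s allowed. The hand-in gave no verdict. I placed the dish midway between the pads, then stood the posts on their pads, laid the batt across them and set the mug on its centre.

**Positions, from the last measurements of each part:**

| Part | Measured (mm) | Target (mm) | Off by |
|---|---|---|---|
| Square post | (511, 152) | pad (510, 152) | about 1 mm |
| Round post | (518, 302) | pad (517, 302) | about 1–2 mm |
| Dish | (514, 226) | midpoint of the posts (514, 227) | about 1 mm |
| Batt | (516, 227), along 86.8° | midpoint of the posts, their line at about 87.4° | about 2 mm |
| Mug | (516.5, 226.6) | batt centre | under 1 mm |

- **Upright and level:** I judged this by eye in the pictures, plus the contact heights when each part was set down. I did not measure any tilt.
- **Bystanders:** matching the first and last scene pictures shows zero pixel shift for the jar, brush and plaque. The plaque match was weaker (0.78), probably because the shadows had changed.
- **A check that disagreed:** a rough top-camera reading put the mug at y = 216 mm, against 225 mm from the scene camera. A closer wrist picture put the mug rim within about 1 pixel of where (516.5, 226.6) should appear, so I trust that figure.
- **Gripping the dish:** the arm crept about 7 mm upward while the fingers closed, so the dish was held near its rim. It did not slip.

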